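# Turn a pH tester end for end in a spring clip and dock it electrode-down

## Task

The pH tester is draining upside down in the pine rest, electrode up. Turn it end for end with the spring clip: snap it level into the clip and let go, take it again by its head half, and put it electrode-down in the white storage dock, slid gently until it is fully home, then let go. Never touch the black electrode end with the fingers, press gently, do not let the tester fall onto the counter or drop into the dock, and leave everything else standing where it is.

Things in the scene. Friction and masses are not known exactly. Their poses are not given: they have to be found in the camera images.
- tester: pH pen tester, 190 mm long, 0.08 to 0.15 kg: white round body 26 mm across with round ends and dark blue head end, slimmer black electrode end. Origin on its axis, 95 mm from both ends; x runs along it to the electrode tip, z out of the display. Body spans x = -95 to +55 mm and may be gripped anywhere, rolled about x any way; balances at x = -12. Starts at 60 degrees to the counter, tip up
- tester_electrode: the black electrode end of the tester, 16 to 20 mm in diameter, from x = +52 to +95 mm of the tester: the fingers must not touch it. Its frame is the tester's frame
- tester_tip (a point): electrode tip of the tester, on its axis at x = +95 mm
- tester_head (a point): head end of the tester, on its axis at x = -95 mm
- rest: pine rest, fixed, base 135 x 75 x 14 mm, origin mid underside. Its open cradle, 50 mm wide, slopes up at 60 degrees to the counter towards +x, under the tester; nothing lies over the tester, which is free towards -x and up. The tester's axis lies in the rest's x-z plane, centre at (2.5, 0, 112) mm. The cradle ends at tester x = -2 mm; the body above that is free all round
- clip: steel spring clip on a round post, screwed down; base 100 x 70 x 10 mm, origin mid underside. Clip 16 mm long (along its x), 33 mm wide over flared jaws that open upward to 21 mm above the seat. It holds the tester's body level along its x, either way round. Pressed straight down the body spreads the jaws (5 to 12 N) and snaps onto a rigid seat; pulled straight up (5 to 12 N) it comes out
- clip_seat (a point): point on the tester's axis when home in the clip: on the clip's z axis, 120 mm above the counter. With tester x = -30 to 0 mm in the clip there is free body to grip, centred 40 mm to either side of the clip
- dock: white storage dock, fixed, base 135 x 80 x 16 mm, origin mid underside. Open cradle, 54 mm wide, slopes down to +x at 60 degrees to the counter, under the tester; its last 40 mm are a well, 34 x 33 mm inside, with blue front. The docked tester's tip points along (0.5, 0, -0.866), centre (-2.5, 0, 112) mm; it slides in along that line, 4 mm free each side. Cradle ends at tester x = -26 mm
- dock_foot (a point): where the electrode tip rests when the tester is fully home in the dock, at (45, 0, 30) mm of the dock, on the rigid floor of the well
- glass_a: clear drinking glass, 64 mm across, 115 mm tall, loose, to be left standing; origin at the middle of its underside
- glass_b: clear drinking glass, 64 mm across, 115 mm tall, loose, to be left standing; origin at the middle of its underside
- drops_red: small amber dropper bottle with red label, 34 mm across, 75 mm tall, loose, to be left standing; origin at the middle of its underside
- drops_blue: small amber dropper bottle with blue label, 34 mm across, 75 mm tall, loose, to be left standing; origin at the middle of its underside
- dish: small blue ceramic dish, 72 mm across, 36 mm tall, loose, to be left standing; origin at the middle of its underside
- rinse_bottle: clear rinse bottle, 64 mm across, 160 mm tall, loose, to be left standing; origin at the middle of its underside
- salt_jar: white jar with blue lid, 72 mm across, 95 mm tall, loose, to be left standing; origin at the middle of its underside
Things that resemble listed ones, but are neither listed nor needed, are in the scene too. What is meant by the tester is not red or yellow, and is the larger of those in its own colour.

How it is judged:
By the outcome, as a careful person would: the job done as asked, in the order asked, and still so for the second after the job is handed in, with the robot touching nothing.
It also fails if it takes over 61 s, if anything falls off the work surface, if the arm or the gripper's body presses on something with over 40 N, if the wrist force passes 120 N, or if a joint passes its speed limit or range.

## Robot

A 6-joint arm with a two-finger parallel gripper is mounted at the origin on the work surface. World frame = base frame: x ahead of the robot, y to its left, z up, the work surface at z = 0. Lengths are in mm, angles in rad, forces in N, time in s.
With the tool pointing down it reaches from about 325 to 900 mm from the base axis. Payload 3.5 kg.
Tool frame: the origin (TCP) lies midway between the tips of the shut fingers; the grasp point (between the pads) lies 19 mm behind it; z points along the fingers, y is the direction in which the jaws open and shut (so a half turn about z gives the same grasp; the last joint's range is limited). The gripper opens to 85 mm and grips with 20 to 120 N. Pads are 22 mm wide; open, the fingers measure 114 mm over their backs; the gripper's body (76 mm by 85 mm) begins 54 mm behind the grasp point. The pads swing forward as they close: fully open they stand 13 mm farther back than shut.
Start: joints at [-1.359, 0.276, -0.026, 1.268, 0, 1.467], TCP at [193.504, -594.288, 231.313] pointing down, gripper open.
Joint ranges: [-3.12, 3.12], [-0.85, 1.88], [-1.08, 1.24], [-1.95, 2.15], [-1.57, 1.53], [-3.14, 3.14]. Speed limits (rad/s): [2.57, 2.57, 3.14, 3.14, 3.14, 3.14].

## Interface

Orientations are given as [roll, pitch, yaw] about the fixed x, y, z axes, in that order (R = Rz(yaw) Ry(pitch) Rx(roll)).
In Python, from bench import bot gives the robot as it stands.
- The arm moves only by the tool servo_tool, never from a script. Its argument "commands" is a list of rows, each a list of 6 numbers: the shift along the tool's x, y, z in m, then the turn, a rotation vector about the tool's x, y, z in degrees. A call has 1 to 5 rows; each row is the pose to reach, as a shift and turn from the pose measured when the call began, along the tool's axes at that moment; what a row does not reach only later rows make up. A row lasts 1/12 s, in which the tool goes at most 41.7 mm and 7.16 degrees, less where a joint would pass 70% of its speed; a pose out of reach is approached as far as the arm can. A call with a gripper value outside its range is refused whole. "fingers" is the finger opening in m, from 0 to 0.0854, set as the call begins (left out, the last holds). The fingers move at their own pace and stop on an object; "force" is the grip in N (left out, the last holds). Time passes only in rows, so rows that repeat a pose let the fingers close. It gives the time, the measured TCP pose, the force and the opening at its end, in the units of the state.
- bot.observe(): the state, without advancing time (a new reading comes with each control period).
- bot.capture(name): name is "scene" or "top" or "wrist"; returns a dict with "pixels" (420x560x3 uint8, red, green, blue), "intrinsics" (3x3 intrinsics, pixels), "extrinsics" (4x4, takes a point from world to camera coordinates). Camera axes: x right, y up, looking along -z (the intrinsics and any distortion apply to the point x, -y, -z); pixel columns grow to the right and rows downward; lengths in mm; the calibration is good to about 2 mm. A picture is of the moment at which its call begins. There is no depth.
- bot.sign_off(): hands the job in, once; it reports no verdict.
The state is a dict: "time": time; "joints": joint angles; "joint_vel": joint speeds; "joint_torque": joint torques, N m; "tool_pos": TCP position; "tool_rot": TCP orientation; "wrist_force": force on the tool from outside, world axes, zero at the start; "moment": the same for the moment, N m; "opening": finger opening in mm.
Only numpy, scipy, OpenCV 4.12 (cv2) and the standard library are available. Lean on these libraries where they do the work, as an engineer would, in place of code of your own. Each camera call takes 0.05 s, during which the arm holds its last target.

## Working session

There is one attempt and no reset: what is moved stays moved. The work goes in short steps, Python scripts to look and compute and a tool call to move; the robot and the scene stay as the last step left them, time stands still between calls to the robot, and variables do not carry over. Pictures are saved under pics/ and viewed, and the job is handed in when it is done.

Besides the shell and the picture viewer there is one more tool, called as name(argument=value, ...), one argument or row to a line, values as JSON. servo_tool: Moves the arm, as the interface text tells. Its arguments: {"type":"object","properties":{"commands":{"type":"array","items":{"type":"array","items":{"type":"number"}}},"fingers":{"type":"number"},"force":{"type":"number"}},"required":["commands"]}

```bash
ls; mkdir -p pics; python3 - <<'E'
from bench import bot
import cv2,numpy as np
print(bot.observe())
for n in ["scene","top","wrist"]:
    c=bot.capture(n); cv2.imwrite(f"pics/{n}0.png",c["pixels"][:,:,::-1])
    np.savez(f"pics/{n}0.npz",**{k:np.array(v) for k,v in c.items()})
    print(n,np.round(c["intrinsics"],2).tolist(),np.round(c["extrinsics"],4).tolist(),[k for k in c])
E
```

```text
pics
{'time': 0.0, 'joints': array([-1.35941668e+00,  2.77131734e-01, -2.79369406e-02,  1.26800329e+00,
        9.83844897e-06,  1.46740773e+00]), 'joint_vel': array([-1.58074092e-03, -1.06903817e-03, -8.02644931e-05,  1.26457896e-03,
       -1.48350421e-03,  6.69201494e-04]), 'joint_torque': array([ 2.04352982e-03, -4.45519567e+01,  2.95196807e+01,  1.64067041e-02,
        9.09315759e-05,  2.21881393e-06]), 'tool_pos': array([ 193.32739895, -593.49934742,  230.13409031]), 'tool_rot': array([-3.13933019e+00, -2.44641332e-04,  3.14767957e-01]), 'wrist_force': array([-0.1725258 ,  0.1024944 ,  0.54663743]), 'moment': array([ 0.07411249, -0.01180191, -0.01427736]), 'opening': 85.19640828475187}
scene [[527.9, 0.0, 276.21], [0.0, 527.9, 206.45], [0.0, 0.0, 1.0]] [[-0.167, 0.9858, 0.0188, 81.9058], [-0.6151, -0.119, 0.7794, 256.4937], [0.7705, 0.1186, 0.6263, -1746.9991], [0.0, 0.0, 0.0, 1.0]] ['pixels', 'intrinsics', 'extrinsics']
top [[400.68, 0.0, 277.86], [0.0, 400.68, 206.87], [0.0, 0.0, 1.0]] [[-0.0013, -0.9999, 0.011, -11.3936], [0.9952, -0.0002, 0.0977, -549.9076], [-0.0977, 0.0111, 0.9952, -1170.4075], [0.0, 0.0, 0.0, 1.0]] ['pixels', 'intrinsics', 'extrinsics']
wrist [[334.28, 0.0, 282.29], [0.0, 334.28, 207.16], [0.0, 0.0, 1.0]] [[0.3096, -0.9509, -0.002, -624.9002], [0.9152, 0.2986, -0.2706, 35.7517], [0.2579, 0.0819, 0.9627, -378.5867], [0.0, 0.0, 0.0, 1.0]] ['pixels', 'intrinsics', 'extrinsics']
```

View pics/scene0.png

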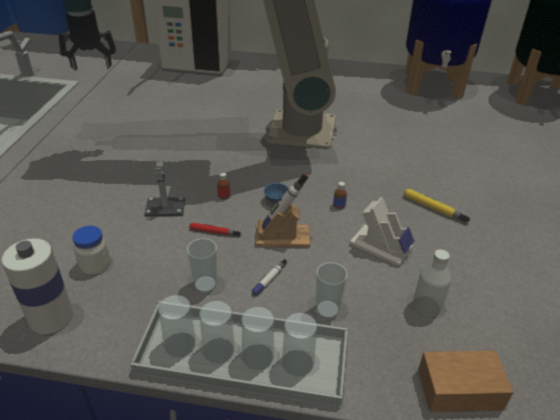

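View pics/top0.png

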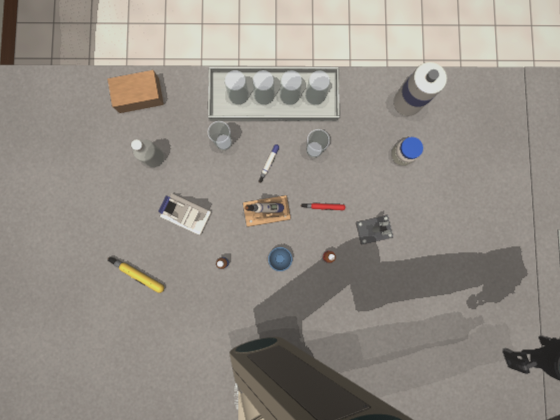

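View pics/wrist0.png

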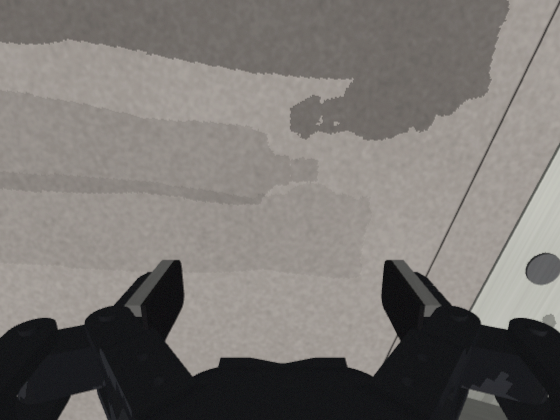

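In the scene picture, four things could pass for the tester: the white one in the rest at (288,200), a small white one lying on the counter at (270,276), a red one at (214,230) and a yellow one at (435,205). I choose the white one in the pine rest and will check it in a crop.

```bash
cat > h.py <<'E'
import numpy as np,cv2
from scipy.spatial.transform import Rotation as R
from scipy.optimize import least_squares
def load(f):
    d=np.load(f); return dict(d)
def proj(c,P):
    P=np.atleast_2d(P); X=P@c["extrinsics"][:3,:3].T+c["extrinsics"][:3,3]
    X=X*[1,-1,-1]; K=c["intrinsics"]; q=X@K.T; return q[:,:2]/q[:,2:]
def ray(c,uv):
    E=c["extrinsics"]; o=-E[:3,:3].T@E[:3,3]
    d=np.linalg.inv(c["intrinsics"])@[uv[0],uv[1],1]; d=E[:3,:3].T@(d*[1,-1,-1]); return o,d/np.linalg.norm(d)
def atz(c,uv,z):
    o,d=ray(c,uv); return o+d*(z-o[2])/d[2]
def tri(*cu):
    A=np.zeros((3,3));b=np.zeros(3);rs=[ray(c,u) for c,u in cu]
    for o,d in rs:
        M=np.eye(3)-np.outer(d,d);A+=M;b+=M@o
    p=np.linalg.solve(A,b); return p,[np.linalg.norm((np.eye(3)-np.outer(d,d))@(p-o)) for o,d in rs]
def crop(c,x0,y0,w,h,s,name):
    im=c["pixels"][y0:y0+h,x0:x0+w,::-1]; im=cv2.resize(im,None,fx=s,fy=s,interpolation=cv2.INTER_CUBIC)
    for i in range(0,w,10): cv2.putText(im,str(x0+i),(i*s,8),0,.3,(0,255,255),1);cv2.line(im,(i*s,10),(i*s,14),(0,255,255),1)
    for j in range(0,h,10): cv2.putText(im,str(y0+j),(0,j*s+4),0,.3,(0,255,255),1)
    cv2.imwrite(name,im)
E
python3 - <<'E'
from h import *
s=load("pics/scene0.npz");t=load("pics/top0.npz")
crop(s,240,165,90,90,6,"pics/c1.png");crop(t,230,180,80,60,9,"pics/c2.png")
crop(s,340,190,85,80,7,"pics/c3.png");crop(t,150,185,70,55,10,"pics/c4.png")
crop(s,135,150,65,75,7,"pics/c5.png");crop(t,345,200,60,50,10,"pics/c6.png")
E
```

```text
(no output)
```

View pics/c1.png

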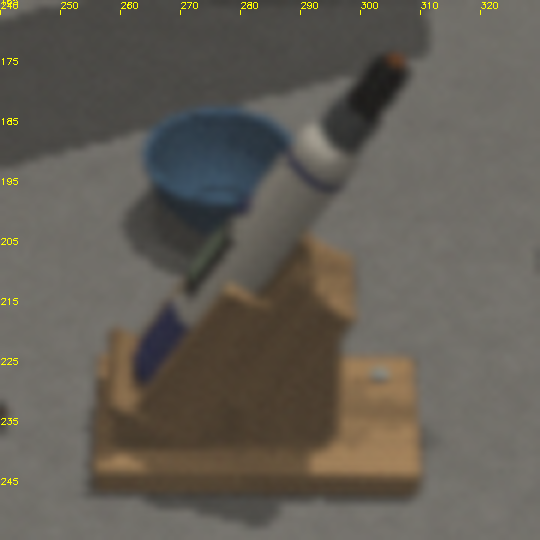

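View pics/c2.png

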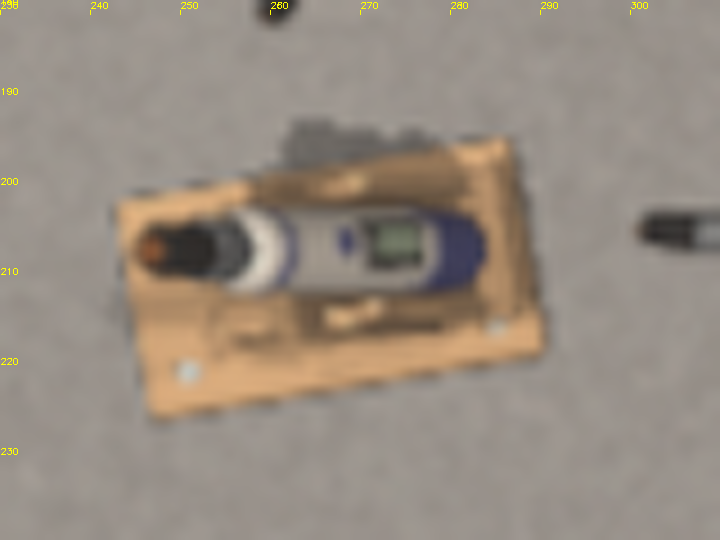

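View pics/c3.png

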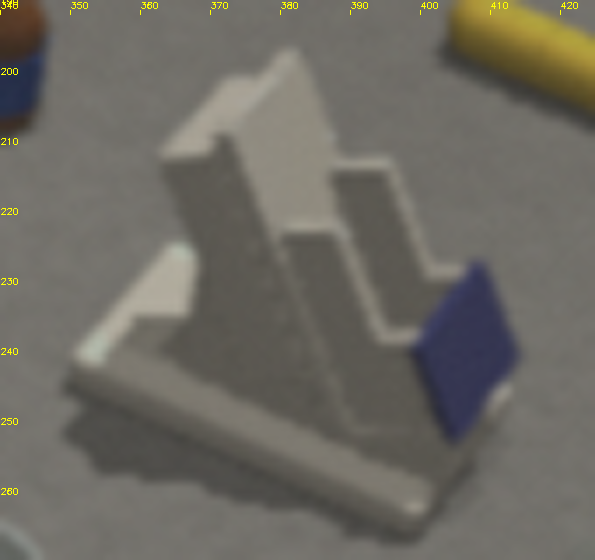

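View pics/c4.png

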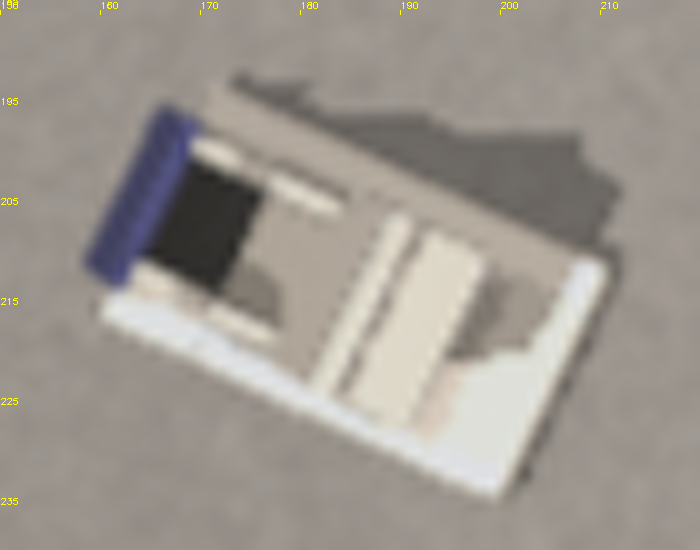

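View pics/c5.png

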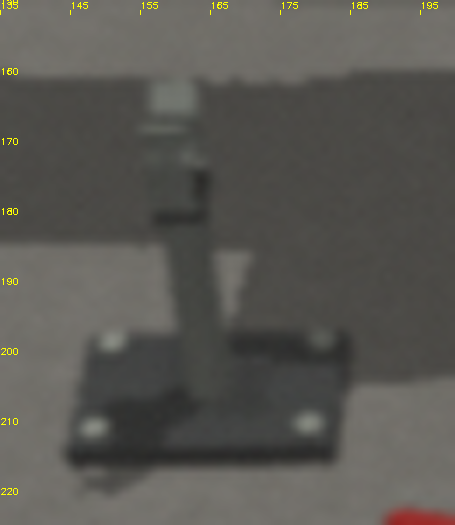

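View pics/c6.png

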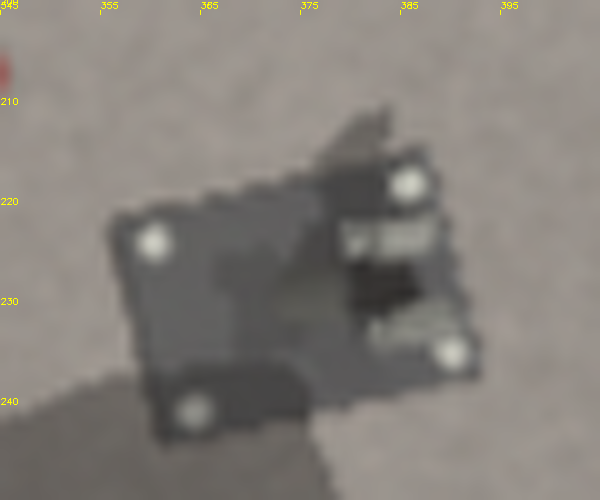

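The crops confirm the choice. The tester in the rest is white and round with a blue head, a black electrode and an orange-brown tip, about (304,175) in scene and (246,207) in top. The dock's blue front is at top (165,205), and the clip base is centred near top (373,229). Next I fit the poses.

```bash
cat >> h.py <<'E'
def fit(obs,init):
    # obs: list (cam, local pt, uv)
    def T(p,L): c,s=np.cos(p[2]),np.sin(p[2]); return np.array([p[0]+c*L[0]-s*L[1],p[1]+s*L[0]+c*L[1],L[2]])
    f=lambda p:np.concatenate([proj(c,T(p,L))[0]-uv for c,L,uv in obs])
    r=least_squares(f,init,x_scale=[10,10,.1],loss="soft_l1"); return r.x,r.fun.reshape(-1,2)
E
python3 - <<'E'
from h import *
s=load("pics/scene0.npz");t=load("pics/top0.npz")
# top view corner rectangles at z
def corners(a,b,z): return {k:np.array([sx*a/2,sy*b/2,z]) for k,(sx,sy) in dict(pp=(1,1),pm=(1,-1),mp=(-1,1),mm=(-1,-1)).items()}
# rest: +x -> world +y (left in top), +y -> world -x (down in top)
C=corners(135,75,14)
obs=[(t,C['pm'],(243.3,202)),(t,C['mm'],(286.5,195.3)),(t,C['mp'],(290.3,219.3)),(t,C['pp'],(247,226.3)),
 (s,C['mm'],(255.5,242.5)),(s,C['pm'],(309.5,243.5)),(s,C['pp'],(309,224))]
x,r=fit(obs,[460,0,1.5]); print("rest",x,np.round(r,1).tolist())
o=np.array([x[0],x[1],0]);c,sn=np.cos(x[2]),np.sin(x[2])
ctr=o+[2.5*c,2.5*sn,112]; ax=np.array([.5*c,.5*sn,.866]); print("tester ctr",ctr,"tip pred",ctr+95*ax,"head",ctr-95*ax)
for nm,u in (("tip",95),("head",-95),("c",0)): print(nm,proj(s,ctr+u*ax),proj(t,ctr+u*ax))
print("tri tip",tri((s,(305,174)),(t,(246,207.5))))
C=corners(135,80,16)
obs=[(t,C['mm'],(210,210.5)),(t,C['mp'],(199.5,234.3)),(t,C['pp'],(160,216)),(t,C['pm'],(173,193)),
 (s,C['mm'],(350.5,240.5)),(s,C['pm'],(399,264))]
obs[-2]=(s,C['mm'],(350.5,240.5))
x,r=fit(obs[:4],[460,200,1.2]); print("dock",x,np.round(r,1).tolist())
for k in C: print(k,proj(s,[x[0]+np.cos(x[2])*C[k][0]-np.sin(x[2])*C[k][1],x[1]+np.sin(x[2])*C[k][0]+np.cos(x[2])*C[k][1],16]))
C=corners(100,70,10)
obs=[(t,C['pm'],(356,221)),(t,C['mm'],(386.5,214.5)),(t,C['mp'],(392.5,237)),(t,C['pp'],(361.5,244)),
(s,C['pp'],(148,197.3)),(s,C['mp'],(185,197.3))]
obs=obs[:4]
x,r=fit(obs,[460,-230,1.5]); print("clip",x,np.round(r,1).tolist())
for k in C: print(k,proj(s,[x[0]+np.cos(x[2])*C[k][0]-np.sin(x[2])*C[k][1],x[1]+np.sin(x[2])*C[k][0]+np.cos(x[2])*C[k][1],10]))
print(proj(s,[x[0],x[1],120]),proj(t,[x[0],x[1],120]))
for nm,uv,z in (("glassA",(219,133),0),("glassB",(317,142),0),("dish",(280,259),0),("red",(328,257),75),("blue",(222,263),75),("rinse",(138,146),160)): print(nm,atz(t,uv,z))
E
```

```text
rest [538.98997787  22.70848309   1.72831301] [[-0.9, 0.2], [-0.0, -0.1], [0.2, 0.3], [-0.9, 0.4], [-1.1, 0.3], [0.1, 0.5], [-0.5, -0.0]]
tester ctr [538.59781258  25.17753278 112.        ] tip pred [531.14667202  72.08947694 194.27      ] head [546.04895314 -21.73441137  29.73      ]
tip [[305.91670429 174.70702883]] [[245.897199   207.78208064]]
head [[264.07522142 228.05857879]] [[281.20611203 208.0646913 ]]
c [[284.14270249 202.4707854 ]] [[264.87213121 207.93395499]]
tri tip (array([531.76326993,  70.81221196, 196.50829603]), [np.float64(0.8696508523309328), np.float64(0.8696508523309211)])
dock [531.51910628 265.18910941   1.13535144] [[1.7, 0.2], [0.5, 0.6], [-0.5, -0.1], [-1.7, -1.0]]
pp [[412.2603919 244.8551111]]
pm [[398.64498153 263.73458097]]
mp [[362.95107597 223.81643988]]
mm [[347.97821183 241.00712156]]
clip [ 484.02373684 -302.97227309    1.78638322] [[-0.6, 0.3], [0.9, -0.2], [0.5, -0.1], [-0.7, 0.0]]
pp [[184.46529392 197.12832651]]
pm [[182.12187575 213.54553829]]
mp [[147.24384992 197.66209907]]
mm [[143.4166302  214.15902772]]
[[159.42028377 171.50645054]] [[384.16313654 227.39123986]]
glassA [783.21730389 170.5174278    0.        ]
glassB [ 755.16146273 -134.03806886    0.        ]
dish [394.47601727 -18.35181811   0.        ]
red [ 402.25437651 -153.33869905   75.        ]
blue [385.89946149 146.74410594  75.        ]
rinse [701.10719696 364.95039629 160.        ]
```

The rest fit agrees with the triangulated tip to about 2 mm. The clip projection also agrees between the two views. I'll write a move planner and start towards a view of the rest.

```bash
cat >> h.py <<'E'
def Rt(psi,tau):
    c,s=np.cos(psi),np.sin(psi);t=np.radians(tau);h=np.array([c,s,0]);k=np.array([0,0,1.])
    z=np.sin(t)*h-np.cos(t)*k; x=np.cos(t)*h+np.sin(t)*k; return np.column_stack([x,np.cross(z,x),z])
def plan(pos,Rm,bot=None):
    from bench import bot
    o=bot.observe(); Rc=R.from_euler("xyz",o["tool_rot"]).as_matrix()
    d=Rc.T@(np.array(pos)-o["tool_pos"])/1000; w=R.from_matrix(Rc.T@Rm).as_rotvec(degrees=True)
    print("t",round(o["time"],2),"pos",np.round(o["tool_pos"],1),"open",round(o["opening"],1),"F",np.round(o["wrist_force"],1),"j",np.round(o["joints"],2))
    print("MOVE",np.round(d,4).tolist()+np.round(w,2).tolist(),"len",round(1000*np.linalg.norm(d)),"ang",round(np.linalg.norm(w)))
E
python3 - <<'E'
from h import *
plan([500,-150,300],Rt(1.728,45))
E
```

```text
t 0.15 pos [ 193.4 -593.7  230.4] open 85.7 F [-0.2  1.1 -0.8] j [-1.36  0.28 -0.03  1.27  0.    1.47]
MOVE [0.4289, -0.3271, -0.0689, 31.6, 37.03, -76.5] len 544 ang 91
```

servo_tool(
  commands=[
    [0.15,-0.114,-0.025,12,14,-29],
    [0.15,-0.114,-0.025,12,14,-29],
    [0.15,-0.114,-0.025,12,14,-29],
    [0.16,-0.12,-0.026,12,14,-29],
    [0.16,-0.12,-0.026,12,14,-29],
  ],
  fingers=0.085,
)

```text
time: 0.57
tool_pos: [309.2, -428.3, 257.0]
tool_rot: [-2.996, -0.29, 0.808]
wrist_force: [1.7, -1.0, -0.3]
opening: 84.7
```

```bash
python3 - <<'E'
from h import *
plan([500,-150,300],Rt(1.728,45))
E
```

```text
t 0.57 pos [ 309.2 -428.3  257. ] open 84.7 F [ 1.7 -1.  -0.3] j [-1.18  0.26 -0.04  1.53  0.2   1.11]
MOVE [0.3314, -0.0458, 0.0612, 19.49, 22.84, -47.26] len 340 ang 56
```

servo_tool(
  commands=[
    [0.2,-0.027,0.037,12,14,-29],
    [0.2,-0.027,0.037,12,14,-29],
    [0.2,-0.027,0.037,12,14,-29],
    [0.2,-0.027,0.037,12,14,-29],
    [0.2,-0.027,0.037,12,14,-29],
  ],
)

```text
time: 0.98
tool_pos: [425.6, -259.4, 282.7]
tool_rot: [-3.013, -0.611, 1.33]
wrist_force: [-0.2, -1.4, 0.5]
opening: 85.0
```

```bash
python3 - <<'E'
from h import *
plan([500,-150,300],Rt(1.728,45))
E
```

```text
t 0.98 pos [ 425.6 -259.4  282.7] open 85.0 F [-0.2 -1.4  0.5] j [-0.9   0.33  0.01  1.76  0.38  0.77]
MOVE [0.1115, 0.0531, 0.0506, 7.39, 8.68, -18.04] len 133 ang 21
```

servo_tool(
  commands=[
    [0.111,0.053,0.05,7.4,8.7,-18],
    [0.111,0.053,0.05,7.4,8.7,-18],
    [0.111,0.053,0.05,7.4,8.7,-18],
    [0.111,0.053,0.05,7.4,8.7,-18],
    [0.111,0.053,0.05,7.4,8.7,-18],
  ],
)

```text
time: 1.4
tool_pos: [500.9, -148.5, 299.3]
tool_rot: [-3.139, -0.787, 1.73]
wrist_force: [-0.0, 0.1, 0.7]
opening: 85.2
```

```bash
python3 - <<'E'
from h import *
plan([500,-150,300],Rt(1.728,45))
from bench import bot
c=bot.capture("wrist"); cv2.imwrite("pics/w1.png",c["pixels"][:,:,::-1]); np.savez("pics/w1.npz",**c)
c=bot.capture("scene"); cv2.imwrite("pics/s1.png",c["pixels"][:,:,::-1])
E
```

```text
t 1.4 pos [ 500.9 -148.5  299.3] open 85.2 F [-0.   0.1  0.7] j [-0.68  0.43  0.11  1.89  0.49  0.56]
MOVE [-0.0005, -0.0011, -0.0014, -0.21, -0.08, 0.08] len 2 ang 0
```

View pics/w1.png

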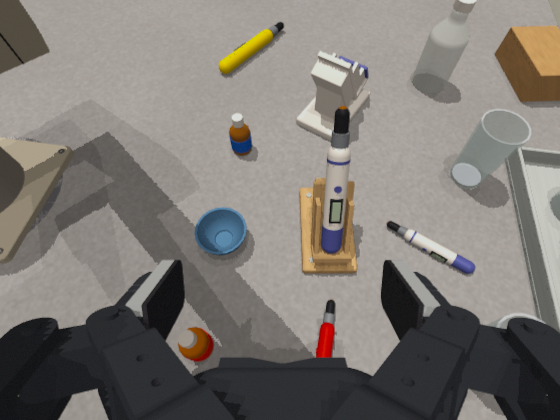

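View pics/s1.png

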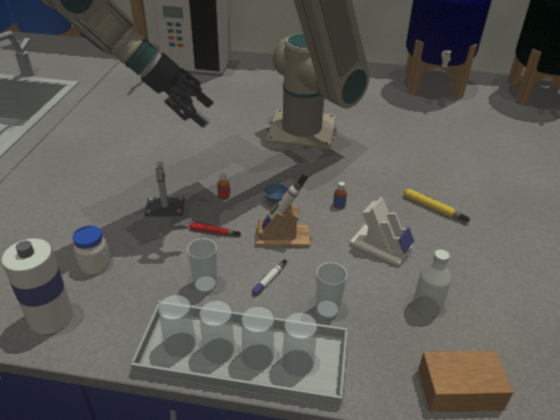

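The wrist view shows the tester in the rest with its tip at (343,107) and its head end at (332,252). I check these against the prediction.

```bash
python3 - <<'E'
from h import *
w=load("pics/w1.npz");s=load("pics/scene0.npz");t=load("pics/top0.npz")
psi=1.728;a=np.array([.5*np.cos(psi),.5*np.sin(psi),.866]);c=np.array([538.6,25.2,112])
for u in (95,55,0,-95): print(u,proj(w,c+u*a))
print(tri((w,(343,108)),(s,(305,174)),(t,(246,207.5))))
crop(w,290,90,110,190,4,"pics/c7.png")
P=c+25*a; Rm=Rt(psi,45); z=Rm[:,2]
plan(P+19*z-110*z,Rm); print(P+19*z)
E
```

```text
95 [[344.7974371  104.98539022]]
55 [[341.40746589 141.4612563 ]]
0 [[337.30861511 185.56461963]]
-95 [[331.43225784 248.79383522]]
(array([530.46700011,  70.23077858, 193.96882067]), [np.float64(1.8541208563779044), np.float64(1.3086699191171425), np.float64(2.1508824158651985)])
t 1.5 pos [ 499.4 -150.9  299.9] open 85.4 F [-0.1 -0.3  0.1] j [-0.69  0.43  0.11  1.89  0.49  0.56]
MOVE [0.0101, 0.0664, 0.154, -0.05, 0.02, -0.06] len 168 ang 0
[534.53969028  50.81522215 120.21497116]
```

View pics/c7.png

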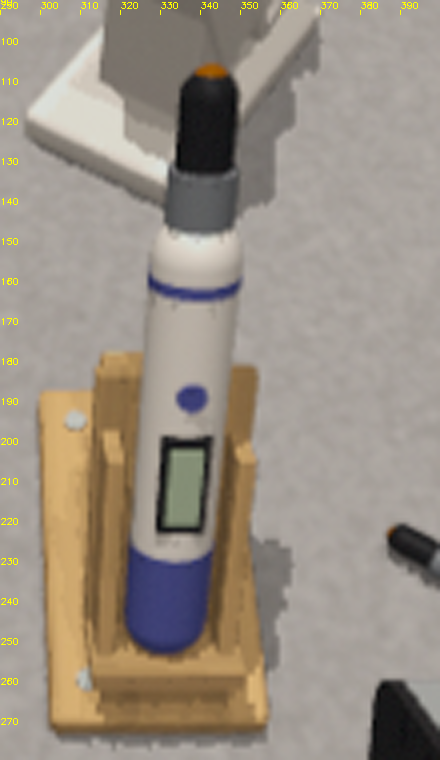

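servo_tool(
  commands=[
    [0.01,0.066,0.154,0,0,0],
    [0.01,0.066,0.154,0,0,0],
    [0.01,0.066,0.154,0,0,0],
    [0.01,0.066,0.154,0,0,0],
    [0.01,0.066,0.154,0,0,0],
  ],
)

```text
time: 1.92
tool_pos: [543.8, -22.8, 194.1]
tool_rot: [-3.132, -0.789, 1.722]
wrist_force: [-0.5, 1.0, -0.5]
opening: 84.9
```

```bash
python3 - <<'E'
from h import *
from bench import bot
c=bot.capture("wrist"); cv2.imwrite("pics/w2.png",c["pixels"][:,:,::-1]); np.savez("pics/w2.npz",**c)
w=c
psi=1.728;a=np.array([.5*np.cos(psi),.5*np.sin(psi),.866]);c=np.array([538.6,25.2,112])
for u in (95,55,0,-95): print(u,proj(w,c+u*a))
P=c+25*a; Rm=Rt(psi,45); z=Rm[:,2]
plan(P+19*z,Rm)
E
```

```text
95 [[287.01821813 113.36669357]]
55 [[286.96724433 173.39870088]]
0 [[286.91057685 240.13617342]]
-95 [[286.83753499 326.15780618]]
t 1.97 pos [544.  -24.7 195.8] open 84.8 F [-0.3  0.4  1.1] j [-0.48  0.45 -0.07  1.59  0.6   0.76]
MOVE [0.0001, 0.0029, 0.1072, -0.27, -0.1, -0.21] len 107 ang 0
```

View pics/w2.png

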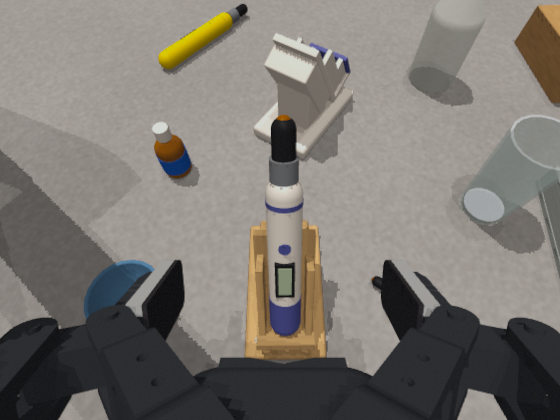

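The tester sits centred between the jaws: its axis is at column 285 and the finger midpoint is about 283. I move in along the tool axis.

servo_tool(
  commands=[
    [0,0.0015,0.03,0,0,0],
    [0,0.0015,0.055,0,0,0],
    [0,0.0015,0.075,0,0,0],
    [0,0.0015,0.093,0,0,0],
    [0,0.0015,0.107,0,0,0],
  ],
)

```text
time: 2.38
tool_pos: [533.0, 48.6, 120.4]
tool_rot: [-3.134, -0.786, 1.72]
wrist_force: [-0.9, 0.5, 0.7]
opening: 85.0
```

```bash
python3 - <<'E'
from h import *
from bench import bot
c=bot.capture("wrist"); cv2.imwrite("pics/w3.png",c["pixels"][:,:,::-1]); np.savez("pics/w3.npz",**c)
psi=1.728;a=np.array([.5*np.cos(psi),.5*np.sin(psi),.866]);c=np.array([538.6,25.2,112])
P=c+25*a; Rm=Rt(psi,45); z=Rm[:,2]
plan(P+19*z,Rm)
E
```

```text
t 2.43 pos [531.4  50.2 119.1] open 85.2 F [-1.7  1.5 -0.8] j [-0.38  0.46 -0.24  1.35  0.65  0.88]
MOVE [0.0009, 0.0032, -0.0007, -0.29, -0.13, -0.4] len 3 ang 1
```

View pics/w3.png

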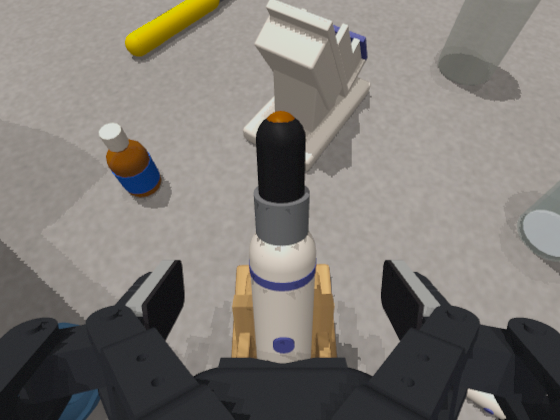

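servo_tool(
  commands=[
    [0,0,0,0,0,0],
    [0,0,0,0,0,0],
    [0,0,0,0,0,0],
    [0,0,0,0,0,0],
    [0,0,0,0,0,0],
  ],
  fingers=0.02,
  force=60,
)

```text
time: 2.85
tool_pos: [532.3, 49.1, 119.8]
tool_rot: [-3.132, -0.787, 1.719]
wrist_force: [-1.0, -3.3, 2.4]
opening: 24.8
```

servo_tool(
  commands=[
    [0,0,0,0,0,0],
    [0,0,0,0,0,0],
    [0,0,0,0,0,0],
  ],
)

```text
time: 3.1
tool_pos: [532.4, 48.9, 119.9]
tool_rot: [-3.132, -0.786, 1.719]
wrist_force: [-0.5, -0.4, 0.5]
opening: 24.4
```

servo_tool(
  commands=[
    [0,0,-0.01,0,0,0],
    [0,0,-0.03,0,0,0],
    [0,0,-0.055,0,0,0],
    [0,0,-0.08,0,0,0],
    [0,0,-0.1,0,0,0],
  ],
)

```text
time: 3.52
tool_pos: [544.4, -22.4, 192.0]
tool_rot: [-3.134, -0.785, 1.72]
wrist_force: [-0.1, 0.3, -0.6]
opening: 24.6
```

```bash
python3 - <<'E'
from h import *
from bench import bot
for n in ("wrist","scene"):
    c=bot.capture(n); cv2.imwrite(f"pics/{n}4.png",c["pixels"][:,:,::-1]); np.savez(f"pics/{n}4.npz",**c)
crop(c,210,120,110,120,6,"pics/c8.png")
plan([498,-230,260],Rt(1.786,-15))
E
```

```text
t 3.62 pos [546.2 -23.9 192.8] open 24.4 F [ 1.  -0.6 -1.6] j [-0.48  0.45 -0.08  1.57  0.61  0.77]
MOVE [-0.092, -0.0791, -0.1861, 0.88, -59.83, -3.66] len 222 ang 60
```

View pics/wrist4.png

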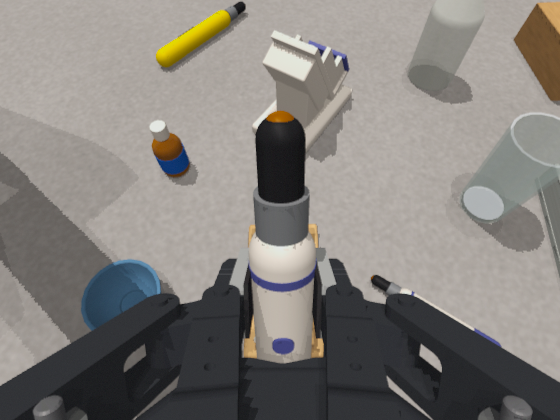

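View pics/c8.png

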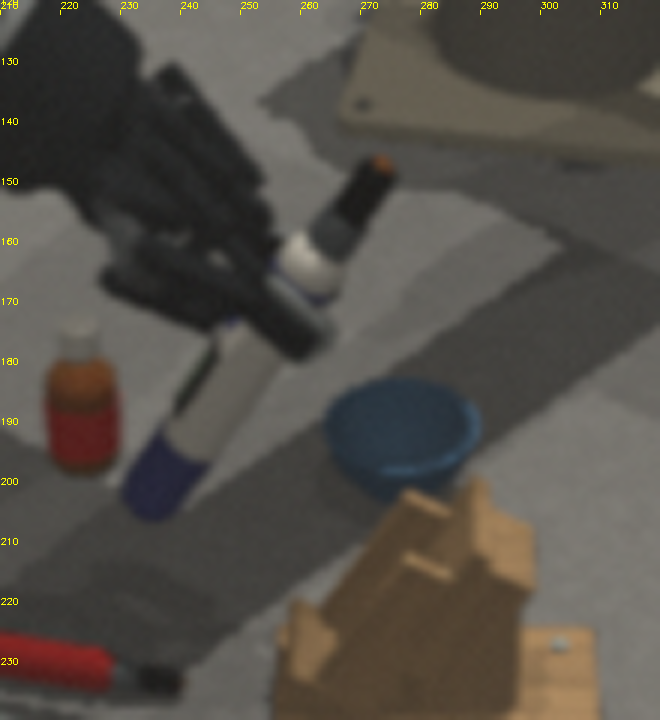

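The tester is held by its white body just below the blue ring. In the wrist view the electrode tip is at (281,112); in the scene view the tip is at (272,147) and the head at (235,206). I fit its pose in the hand.

```bash
cat >> h.py <<'E'
def inhand(obs,T,R0,sign,g0,th0):
    # obs: (cam, axial u, uv); returns grasp point axial g, zoff (TCP-z of axis at grasp), pitch th (deg from tool x), y off
    def pt(p,u):
        g,zo,th,yo=p; th=np.radians(th); ax=np.array([np.cos(th),0,-np.sin(th)])*sign
        return T+R0@(np.array([0,yo,zo])+(u-g)*ax)
    f=lambda p:np.concatenate([np.concatenate([(proj(c,pt(p,u))[0]-uv) for c,u,uv in obs]),[(p[1]+19)/4,p[3]/2,(p[0]-g0)/4]])
    r=least_squares(f,[g0,-19,th0,0]); return r.x,np.round(r.fun,1)
E
python3 - <<'E'
from h import *
w=load("pics/wrist4.npz");s=load("pics/scene4.npz")
Rc=R.from_euler("xyz",[-3.134,-.785,1.72]).as_matrix()
T=np.array([545,-23,192.3])
a=np.array([.5*np.cos(1.728),.5*np.sin(1.728),.866]); print("a in tool",Rc.T@a, np.degrees(np.arctan2(-(Rc.T@a)[2],(Rc.T@a)[0])))
print(inhand([(w,95,(281,112)),(s,95,(271.8,146.5)),(s,-95,(235,205.5)),(s,-46,(241,194.5))],T,Rc,1,25,15))
print(inhand([(s,95,(271.8,146.5)),(s,-95,(235,205.5))],T,Rc,1,25,15))
print(inhand([(w,95,(281,112)),(s,95,(271.8,146.5))],T,Rc,1,25,15))
E
```

```text
a in tool [ 0.96579342 -0.00596782 -0.25915912] 15.020785111408921
(array([ 24.1653221 , -18.58920485,  16.49547731,  -1.04170997]), array([ 0.5,  0.8,  1.7, -0.2, -0.4, -1.2,  3. , -4.2,  0.1, -0.5, -0.2]))
(array([ 26.07885462, -19.77179409,  18.05462595,   0.10726182]), array([ 0.1,  0. ,  0.1, -0.1, -0.2,  0.1,  0.3]))
(array([ 23.5417921 , -19.44311472,  17.69056815,  -1.14468681]), array([ 0.2,  0.2,  0.9, -1. , -0.1, -0.6, -0.4]))
```

servo_tool(
  commands=[
    [-0.015,-0.015,-0.04,0,-7,-0.5],
    [-0.035,-0.03,-0.08,0,-14,-1],
    [-0.055,-0.05,-0.12,0.5,-21,-1.5],
    [-0.075,-0.065,-0.155,0.5,-28,-2],
    [-0.09,-0.078,-0.185,1,-35,-2.5],
  ],
)

```text
time: 4.03
tool_pos: [501.5, -215.2, 257.1]
tool_rot: [3.139, -0.166, 1.77]
wrist_force: [0.7, -0.7, -1.2]
opening: 23.9
```

```bash
python3 - <<'E'
from h import *
psi=1.786;h=np.array([np.cos(psi),np.sin(psi),0]);Rm=Rt(psi,-16.5)
plan(np.array([484,-303,205])+40*h+19*Rm[:,2],Rm)
E
```

```text
t 4.03 pos [ 501.5 -215.2  257.1] open 23.9 F [ 0.7 -0.7 -1.2] j [-0.59  0.2  -0.08  1.41  0.12  0.78]
MOVE [-0.059, -0.0353, 0.0613, 0.1, -26.01, -0.95] len 92 ang 26
```

servo_tool(
  commands=[
    [-0.015,-0.009,0.015,0,-7,0],
    [-0.03,-0.018,0.03,0,-14,-0.5],
    [-0.045,-0.027,0.046,0,-21,-0.8],
    [-0.059,-0.035,0.061,0,-26,-1],
    [-0.059,-0.035,0.061,0,-26,-1],
  ],
)

```text
time: 4.45
tool_pos: [468.3, -263.2, 178.7]
tool_rot: [-3.131, 0.277, 1.792]
wrist_force: [-0.8, 1.0, -3.7]
opening: 24.3
```

```bash
python3 - <<'E'
from h import *
from bench import bot
for n in ("wrist","scene","top"):
    c=bot.capture(n); cv2.imwrite(f"pics/{n}5.png",c["pixels"][:,:,::-1]); np.savez(f"pics/{n}5.npz",**c)
    if n=="scene":crop(c,125,100,110,120,6,"pics/c9.png")
    if n=="top":crop(c,310,190,110,80,7,"pics/c10.png")
psi=1.786;h=np.array([np.cos(psi),np.sin(psi),0]);Rm=Rt(psi,-16.5)
plan(np.array([484,-303,205])+40*h+19*Rm[:,2],Rm)
E
```

```text
t 4.6 pos [ 477.7 -268.9  187.6] open 24.4 F [ 0.7 -1.2 -0.6] j [-0.52  0.05 -0.42  0.9  -0.21  0.81]
MOVE [0.0001, -0.0011, 0.0008, 0.17, -0.11, 0.03] len 1 ang 0
```

View pics/c9.png

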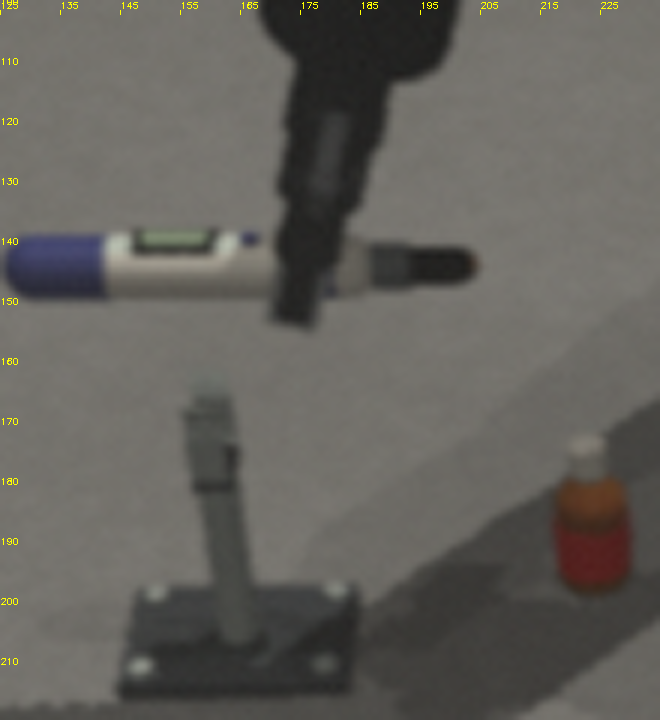

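View pics/c10.png

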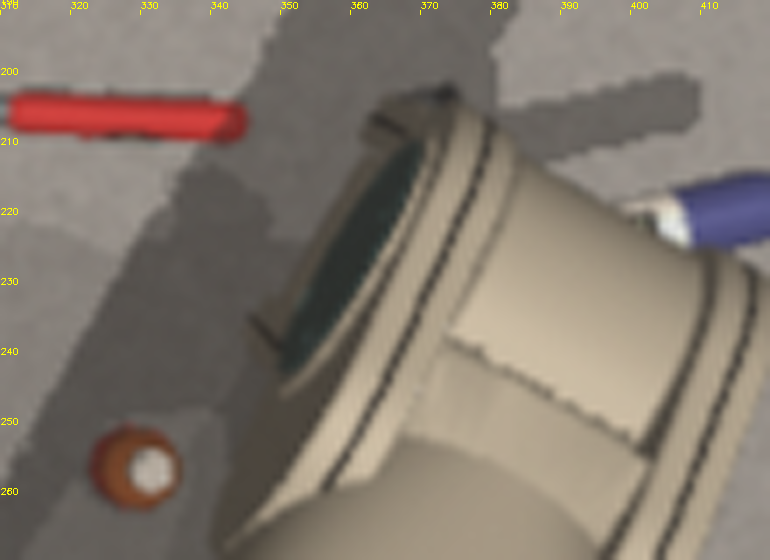

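View pics/wrist5.png

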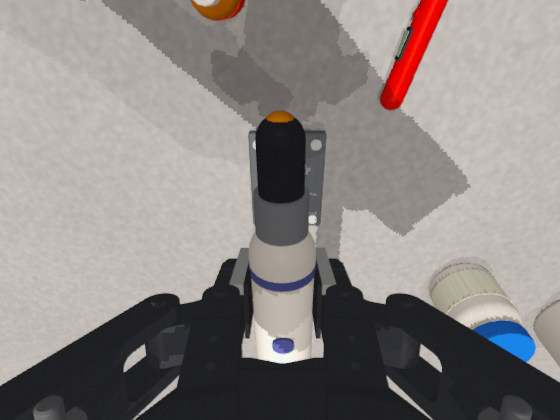

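The wrist view shows the clip base directly under the tester, edges at u 249 to 326 and screws at (316,145) and (312,219). The scene crop shows the tester level, tip at (203,144) and head at (126,144). I check the alignment numerically.

```bash
python3 - <<'E'
from h import *
w=load("pics/wrist5.npz");s=load("pics/scene5.npz")
crop(w,230,100,120,140,5,"pics/c11.png"); crop(s,110,120,110,70,7,"pics/c12.png")
Rm=Rt(1.786,-16.5); T=np.array([477.9,-268.5,187.3])
print(inhand([(w,95,(280.5,112)),(s,95,(203.8,144)),(s,-95,(125.7,144.3))],T,Rm,1,25,16.5))
print(inhand([(s,95,(203.8,144)),(s,-95,(125.7,144.3))],T,Rm,1,25,16.5))
psi=1.786;h=np.array([np.cos(psi),np.sin(psi),0]);v=np.array([-h[1],h[0],0])
for sx,sy in ((1,1),(1,-1)): print(sx,sy,proj(w,np.array([484,-303,10])+50*sx*h+35*sy*v))
E
```

```text
(array([ 15.43941235, -11.10377773,  15.85937086,  -8.91976422]), array([ 0.8,  0.3,  0.6, -0.5,  0.3, -0.9,  2. , -4.5, -2.4]))
(array([ 17.69766695, -16.24427359,  16.42396142,   0.32586668]), array([-0.1, -0.5, -1. , -0.2,  0.7,  0.2, -1.8]))
1 1 [[253.04985942 129.31902038]]
1 -1 [[332.42262398 129.83636666]]
```

View pics/c11.png

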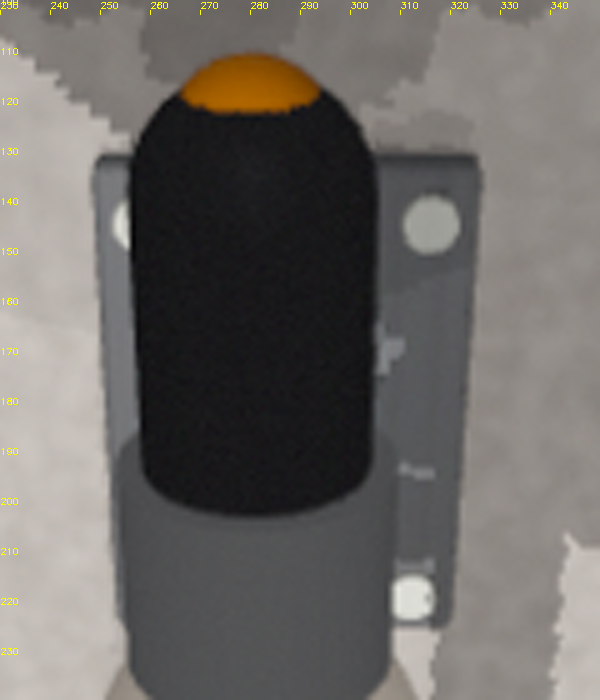

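View pics/c12.png

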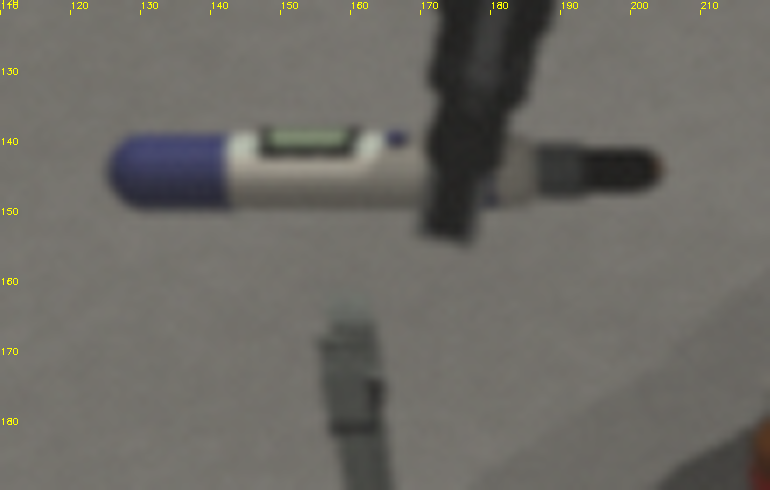

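The tool was still settling when that wrist picture was taken, so I retake it.

```bash
python3 - <<'E'
from h import *
from bench import bot
P=[];
for n in ("wrist","wrist","scene"):
    print(np.round(bot.observe()["tool_pos"],1),np.round(bot.observe()["tool_rot"],3))
    c=bot.capture(n); cv2.imwrite(f"pics/{n}6.png",c["pixels"][:,:,::-1]); np.savez(f"pics/{n}6.npz",**c)
    if n=="wrist":w=c
crop(w,230,100,120,140,5,"pics/c13.png"); crop(c,110,120,110,70,7,"pics/c14.png")
psi=1.786;h=np.array([np.cos(psi),np.sin(psi),0]);v=np.array([-h[1],h[0],0])
for sx,sy in ((1,1),(1,-1)): print(sx,sy,proj(w,np.array([484,-303,10])+50*sx*h+35*sy*v))
E
```

```text
[ 477.7 -268.9  187.6] [3.139 0.286 1.787]
[ 479.1 -270.   189. ] [3.137 0.288 1.786]
[ 479.6 -270.6  189.6] [3.136 0.29  1.785]
1 1 [[240.20170115 113.83806141]]
1 -1 [[318.79658085 113.83461363]]
```

View pics/c13.png

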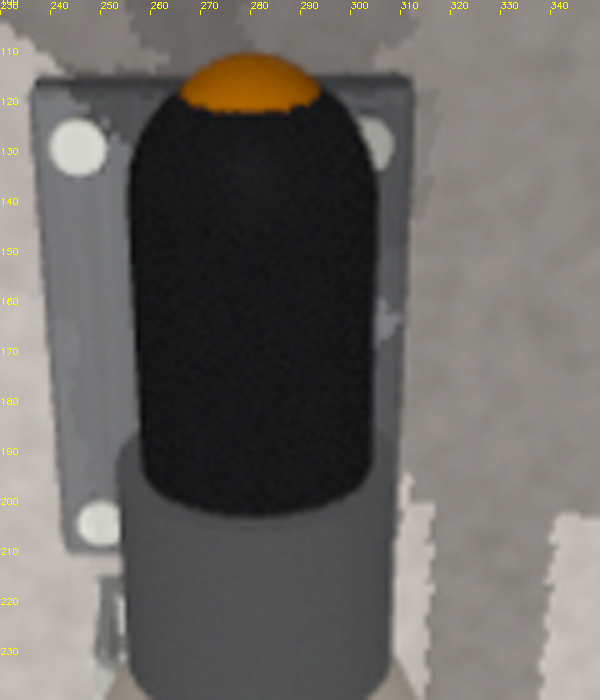

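View pics/c14.png

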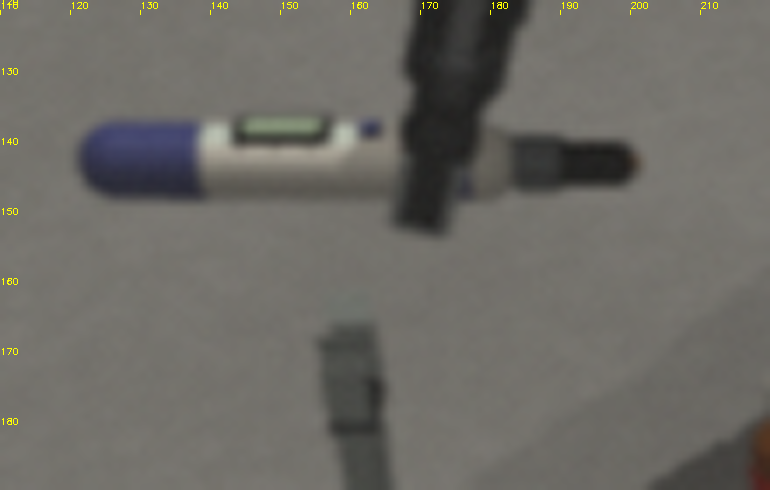

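The wrist image puts the clip base about 4 mm further towards -x than my estimate, though part of that is camera bias. I shift the tool sideways so the wrist camera sees the jaws directly and measure from there.

servo_tool(
  commands=[
    [0,0.015,0,0,0,0],
    [0,0.03,0,0,0,0],
    [0,0.04,0,0,0,0],
    [0,0.04,0,0,0,0],
    [0,0.04,0,0,0,0],
  ],
)

```text
time: 5.17
tool_pos: [519.7, -262.6, 190.5]
tool_rot: [3.136, 0.29, 1.785]
wrist_force: [-0.5, -0.2, -1.1]
opening: 24.4
```

servo_tool(
  commands=[
    [0,0,0,0,0,0],
    [0,0,0,0,0,0],
  ],
)

```text
time: 5.33
tool_pos: [519.3, -262.8, 190.5]
tool_rot: [3.136, 0.29, 1.785]
wrist_force: [-0.0, -0.4, -1.1]
opening: 24.3
```

```bash
python3 - <<'E'
from h import *
from bench import bot
print(np.round(bot.observe()["tool_pos"],1),np.round(bot.observe()["tool_rot"],3))
for n in ("wrist","scene"):
    c=bot.capture(n); cv2.imwrite(f"pics/{n}7.png",c["pixels"][:,:,::-1]); np.savez(f"pics/{n}7.npz",**c)
    if n=="wrist": w=c
crop(w,130,110,170,140,4,"pics/c15.png"); crop(c,110,120,110,70,7,"pics/c16.png")
psi=1.786;h=np.array([np.cos(psi),np.sin(psi),0]);v=np.array([-h[1],h[0],0])
for z in (10,):
  for sx,sy in ((1,1),(1,-1),(-1,1)): print(sx,sy,proj(w,np.array([484,-303,z])+50*sx*h+35*sy*v))
for z in (120,141): print(z,proj(w,[484,-303,z]),proj(c,[484,-303,z]))
print(np.round(bot.observe()["tool_pos"],1),np.round(bot.observe()["tool_rot"],3))
E
```

```text
[ 519.3 -262.8  190.5] [3.136 0.29  1.785]
1 1 [[194.18329813 111.34927387]]
1 -1 [[272.78745989 111.30277465]]
-1 1 [[207.52040833 206.41968518]]
120 [[220.15378944 229.70375543]] [[159.41292954 171.49993563]]
141 [[215.13136705 249.1072253 ]] [[158.40826184 164.61484966]]
[ 519.2 -262.7  190.4] [3.136 0.29  1.785]
```

View pics/c15.png

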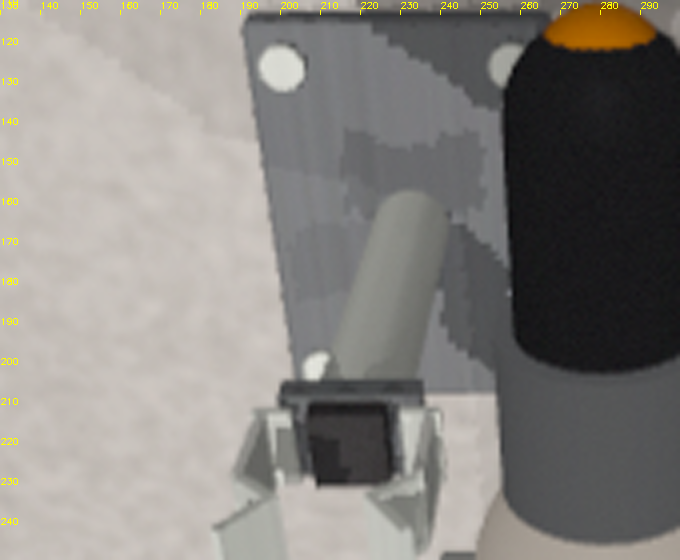

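View pics/c16.png

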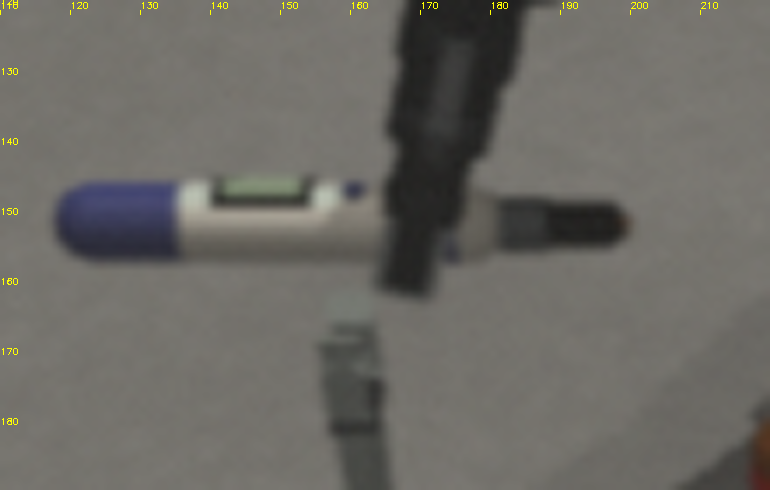

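```bash
python3 - <<'E'
from h import *
w=load("pics/wrist7.npz");s=load("pics/scene7.npz")
Rm=R.from_euler("xyz",[3.136,.29,1.785]).as_matrix();T=np.array([519.2,-262.7,190.4])
E=w["extrinsics"]; o=-E[:3,:3].T@E[:3,3]; print("cam in tool",Rm.T@(o-T),"cam axes in tool",np.round(E[:3,:3]@Rm,3).tolist())
for g in (23,25,27):
  for th in (15,16.5,18):
    t=np.radians(th);ax=np.array([np.cos(t),0,-np.sin(t)])
    f=lambda u:T+Rm@(np.array([0,0,-19])+(u-g)*ax)
    print(g,th,proj(w,f(95))[0],proj(w,f(55))[0],proj(s,f(95))[0],proj(s,f(-95))[0],f(95)[2]-f(-95)[2])
psi=1.786;h=np.array([np.cos(psi),np.sin(psi),0]);v=np.array([-h[1],h[0],0])
for z in (107,136): print(z,proj(w,[484,-303,z]),proj(w,np.array([484,-303,z])-8*h))
E
```

```text
cam in tool [ 6.70962942e+01 -1.39696390e-01 -1.42358052e+02] cam axes in tool [[0.0, 1.0, 0.001], [0.963, -0.001, 0.27], [0.27, 0.001, -0.963]]
23 15 [283.14062259 104.99411958] [282.98880512 217.67829139] [199.27204308 151.38771625] [117.7737778  150.28812853] -5.3581430882263135
23 16.5 [283.14715384 106.65754412] [282.99028665 218.95850373] [199.22677593 150.71369859] [117.97448848 151.40299231] -0.38473636771547604
23 18 [283.15366086 108.54691069] [282.99171466 220.30489024] [199.16046368 150.0385948 ] [118.20937618 152.51411665] 4.588934031883809
25 15 [283.13157838 111.70704192] [282.98255113 222.32021684] [198.42275587 151.37625753] [116.90703963 150.27643436] -5.3581430882263135
25 16.5 [283.13771839 113.41236585] [282.98389317 223.53558345] [198.37796989 150.72089934] [117.11253107 151.41030461] -0.38473636771547604
25 18 [283.14382519 115.33444069] [282.98518454 224.81128311] [198.3127215  150.06451915] [117.35276856 152.54031211] 4.588934031883809
27 15 [283.12271463 118.28602528] [282.97640117 226.88493034] [197.57328773 151.36479637] [116.04011492 150.26473767] -5.358143088226342
27 16.5 [283.12848242 120.02438361] [282.97761127 228.03278582] [197.52902698 150.72810124] [116.2504336  151.41761811] -0.3847363677154476
27 18 [283.1342093 121.9702979] [282.97877368 229.23536915] [197.46488672 150.09044633] [116.49606688 152.56651045] 4.588934031883809
107 [[222.89438828 219.1158114 ]] [[223.91538682 228.07062144]]
136 [[216.401384   244.20068146]] [[217.65977078 253.66125956]]
```

View pics/wrist7.png

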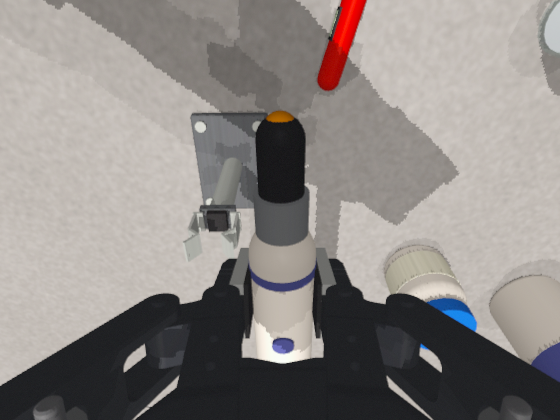

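Bringing the readings together, the clip lies about 2.3 mm towards -x of the first fit, near (482,-304.5). The tester sits within 1 degree of level in the hand, gripped at about x = +24. I go to a hover above the clip.

```bash
python3 - <<'E'
from h import *
psi=1.786;h=np.array([np.cos(psi),np.sin(psi),0]);Rm=Rt(psi,-16)
plan(np.array([481.8,-304.5,165])+40*h+19*Rm[:,2],Rm)
E
```

```text
t 5.43 pos [ 519.2 -262.7  190.4] open 24.0 F [-0.4 -0.2 -1.4] j [-0.47  0.11 -0.34  0.92 -0.22  0.86]
MOVE [0.0143, -0.0457, 0.0411, 0.31, 0.62, -0.05] len 63 ang 1
```

Sideways first, while still high, then down.

servo_tool(
  commands=[
    [0.002,-0.02,0.005,0.3,0.6,0],
    [0.004,-0.038,0.01,0.3,0.6,0],
    [0.006,-0.0457,0.02,0.3,0.6,0],
    [0.01,-0.0457,0.03,0.3,0.6,0],
    [0.014,-0.0457,0.041,0.3,0.6,0],
  ],
)

```text
time: 5.85
tool_pos: [474.1, -270.9, 146.7]
tool_rot: [3.14, 0.28, 1.784]
wrist_force: [0.7, -0.1, -0.7]
opening: 24.1
```

servo_tool(
  commands=[
    [0,0,0,0,0,0],
    [0,0,0,0,0,0],
    [0,0,0,0,0,0],
  ],
)

```text
time: 6.1
tool_pos: [474.6, -271.1, 147.0]
tool_rot: [3.14, 0.28, 1.784]
wrist_force: [0.4, -0.4, -0.7]
opening: 24.8
```

```bash
python3 - <<'E'
from h import *
from bench import bot
for n in ("wrist","scene"):
    c=bot.capture(n); cv2.imwrite(f"pics/{n}8.png",c["pixels"][:,:,::-1]); np.savez(f"pics/{n}8.npz",**c)
    if n=="wrist": w=c
crop(w,220,110,120,140,4,"pics/c17.png"); crop(c,110,120,110,70,7,"pics/c18.png")
psi=1.786;h=np.array([np.cos(psi),np.sin(psi),0]);v=np.array([-h[1],h[0],0]);Rm=Rt(psi,-16)
for sx,sy in ((1,1),(1,-1),(-1,1)): print(sx,sy,proj(w,np.array([481.8,-304.5,10])+50*sx*h+35*sy*v))
plan(np.array([481.8,-304.5,135])+40*h+19*Rm[:,2],Rm)
E
```

```text
1 1 [[238.07258083 132.19713274]]
1 -1 [[326.90212295 132.02602843]]
-1 1 [[245.61419178 234.64495966]]
t 6.2 pos [ 475.  -271.3  147.6] open 24.5 F [ 0.1  0.  -1.5] j [-0.53  0.09 -0.47  0.82 -0.2   0.81]
MOVE [0.0094, -0.0006, 0.0294, 0.12, 0.12, -0.13] len 31 ang 0
```

View pics/c17.png

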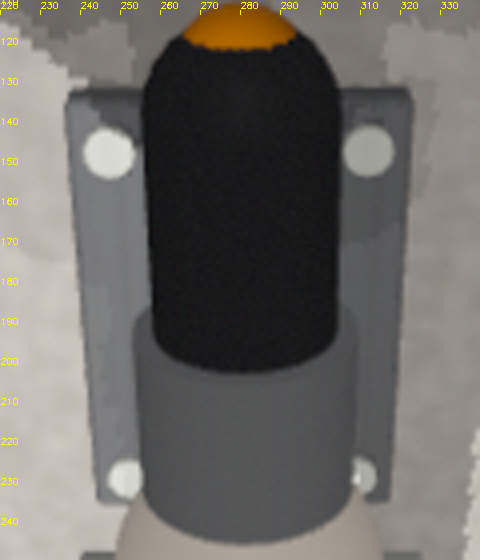

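View pics/c18.png

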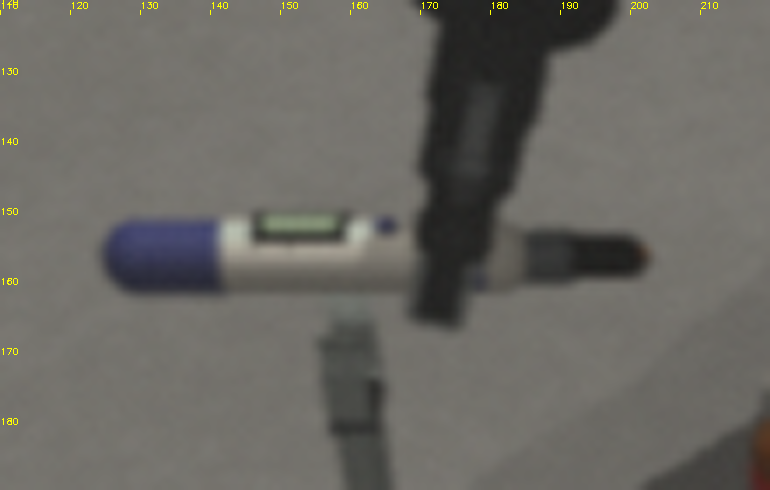

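Tester and clip base both appear centred near u 280, so they are aligned to about 1 mm. The clip lies at about tester x = -9, so I shift 4 mm along +x and start down.

servo_tool(
  commands=[
    [0.004,-0.001,0.003,0,0,0],
    [0.0055,-0.001,0.008,0,0,0],
    [0.0075,-0.001,0.013,0,0,0],
    [0.0093,-0.001,0.018,0,0,0],
    [0.0093,-0.001,0.018,0,0,0],
  ],
)

```text
time: 6.62
tool_pos: [472.0, -266.9, 125.9]
tool_rot: [3.141, 0.279, 1.784]
wrist_force: [-0.6, 0.2, -1.9]
opening: 24.1
```

servo_tool(
  commands=[
    [0.0014,0,0.0048,0,0,0],
    [0.0014,0,0.0048,0,0,0],
    [0.0014,0,0.0048,0,0,0],
  ],
  force=90,
)

```text
time: 6.87
tool_pos: [472.5, -267.7, 121.5]
tool_rot: [3.141, 0.281, 1.784]
wrist_force: [-0.7, -2.1, 0.7]
opening: 23.8
```

servo_tool(
  commands=[
    [0.0014,0,0.0048,0,0,0],
    [0.0014,0,0.0048,0,0,0],
    [0.0014,0,0.0048,0,0,0],
  ],
)

```text
time: 7.12
tool_pos: [473.7, -269.1, 118.1]
tool_rot: [3.139, 0.285, 1.783]
wrist_force: [-0.9, -1.8, 5.4]
opening: 24.0
```

servo_tool(
  commands=[
    [0.0014,0,0.0048,0,0,0],
    [0.0014,0,0.0048,0,0,0],
    [0.0014,0,0.0048,0,0,0],
  ],
)

```text
time: 7.37
tool_pos: [474.6, -270.3, 114.3]
tool_rot: [3.138, 0.288, 1.782]
wrist_force: [-1.1, -1.6, 4.6]
opening: 24.1
```

servo_tool(
  commands=[
    [0.0014,0,0.0048,0,0,0],
    [0.0014,0,0.0048,0,0,0],
    [0.0014,0,0.0048,0,0,0],
  ],
)

```text
time: 7.62
tool_pos: [474.1, -270.4, 108.9]
tool_rot: [3.139, 0.288, 1.781]
wrist_force: [-1.8, -2.4, 0.8]
opening: 23.7
```

```bash
python3 - <<'E'
from h import *
from bench import bot
for n in ("wrist","scene"):
    c=bot.capture(n); cv2.imwrite(f"pics/{n}9.png",c["pixels"][:,:,::-1]); np.savez(f"pics/{n}9.npz",**c)
    if n=="wrist": w=c
crop(w,220,110,120,140,4,"pics/c19.png"); crop(c,110,130,110,80,7,"pics/c20.png")
psi=1.786;h=np.array([np.cos(psi),np.sin(psi),0]);Rm=Rt(psi,-16)
plan(np.array([481.8,-304.5,120])+40*h+19*Rm[:,2],Rm)
E
```

```text
t 7.72 pos [ 474.2 -270.3  108.9] open 23.5 F [-1.4 -2.9  0.5] j [-0.53  0.13 -0.52  0.72 -0.21  0.81]
MOVE [0.0018, 0.0001, 0.0069, 0.09, 0.48, -0.25] len 7 ang 1
```

View pics/c20.png

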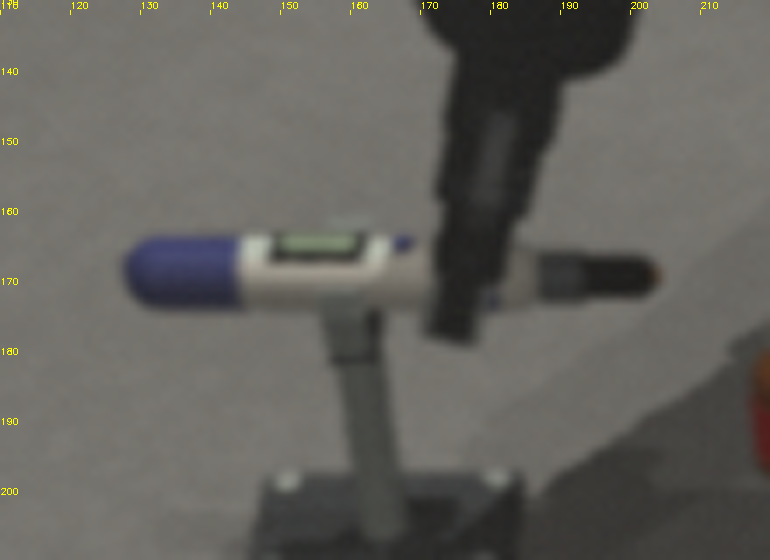

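View pics/c19.png

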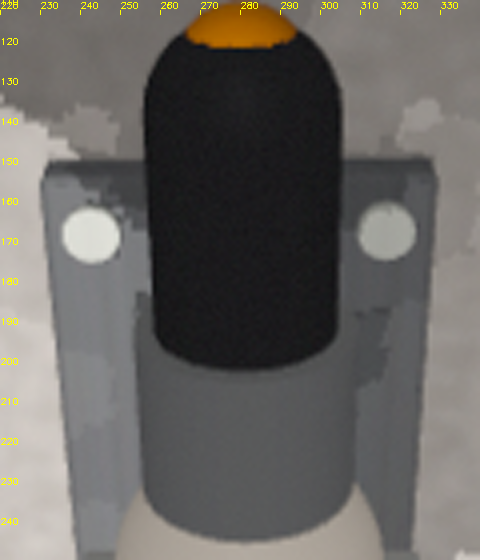

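Partly in and level: head at (127,169), tip at (203,169), clip at about tester x = -14. I continue gently to the seat.

servo_tool(
  commands=[
    [0.0012,0,0.004,0,0.4,0],
    [0.0012,0,0.004,0,0.4,0],
    [0.0012,0,0.004,0,0.4,0],
  ],
)

```text
time: 7.97
tool_pos: [472.9, -269.1, 103.1]
tool_rot: [3.141, 0.277, 1.782]
wrist_force: [-0.5, -1.8, -3.9]
opening: 23.3
```

servo_tool(
  commands=[
    [0.0008,0,0.003,0,0,0],
    [0.0008,0,0.003,0,0,0],
    [0.0008,0,0.003,0,0,0],
  ],
)

```text
time: 8.22
tool_pos: [473.3, -268.8, 100.7]
tool_rot: [3.14, 0.277, 1.783]
wrist_force: [-3.1, 3.2, 5.5]
opening: 23.7
```

The force went from -3.9 N (clip pulling in) to +5.5 N (seat), with the axis near z = 119, so it is seated. I ease off, release with a small opening first, then look.

servo_tool(
  commands=[
    [0,0,-0.0005,0,0,0],
    [0,0,-0.0005,0,0,0],
  ],
)

```text
time: 8.38
tool_pos: [473.2, -268.6, 101.4]
tool_rot: [3.14, 0.277, 1.783]
wrist_force: [-2.2, -0.2, 2.3]
opening: 23.9
```

servo_tool(
  commands=[
    [0,0,0,0,0,0],
    [0,0,0,0,0,0],
    [0,0,0,0,0,0],
    [0,0,0,0,0,0],
    [0,0,0,0,0,0],
  ],
  fingers=0.06,
)

```text
time: 8.8
tool_pos: [473.4, -268.5, 101.3]
tool_rot: [3.14, 0.277, 1.783]
wrist_force: [0.6, 0.2, 0.1]
opening: 59.9
```

```bash
python3 - <<'E'
from h import *
from bench import bot
for n in ("wrist","scene"):
    c=bot.capture(n); cv2.imwrite(f"pics/{n}10.png",c["pixels"][:,:,::-1]); np.savez(f"pics/{n}10.npz",**c)
crop(c,110,130,110,80,7,"pics/c21.png")
plan([474,-263,250],Rt(1.786,0))
E
```

```text
t 8.9 pos [ 473.3 -268.5  101.3] open 60.0 F [-0.1 -0.1  0.5] j [-0.53  0.14 -0.53  0.72 -0.2   0.81]
MOVE [-0.0356, 0.0021, -0.1445, 0.06, 15.87, -0.16] len 149 ang 16
```

View pics/c21.png

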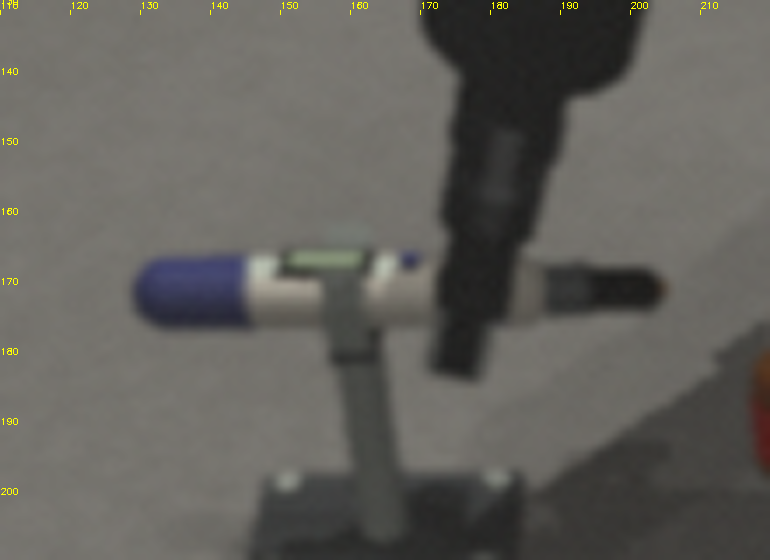

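View pics/wrist10.png

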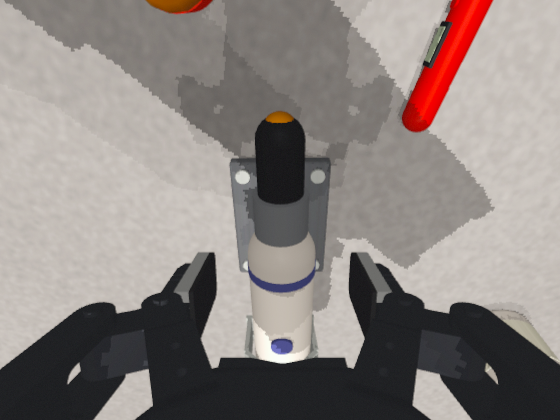

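Seated and level: head (129,171), tip (205,170.5), jaws wrapped round the body at about tester x = -19, fingers open and clear. I retract straight up and re-approach from the head side.

servo_tool(
  commands=[
    [-0.008,0,-0.029,0,0,0],
    [-0.019,0,-0.067,0,0,0],
    [-0.028,0,-0.096,0,0,0],
    [-0.034,0,-0.12,0,5,0],
    [-0.036,0,-0.13,0,12,0],
  ],
  fingers=0.07,
  force=60,
)

```text
time: 9.32
tool_pos: [474.3, -266.4, 241.3]
tool_rot: [3.134, 0.068, 1.786]
wrist_force: [0.2, -0.3, 0.2]
opening: 69.7
```

```bash
python3 - <<'E'
from h import *
psi=1.786;h=np.array([np.cos(psi),np.sin(psi),0]);Rm=Rt(psi,25)
G=np.array([481.2,-304.5,120])-39*h
plan(G-91*Rm[:,2],Rm)
E
```

```text
t 9.32 pos [ 474.3 -266.4  241.3] open 69.7 F [ 0.2 -0.3  0.2] j [-0.61  0.09 -0.23  1.19 -0.04  0.75]
MOVE [-0.1133, -0.0017, 0.0466, 0.41, 28.91, 0.1] len 123 ang 29
```

servo_tool(
  commands=[
    [-0.03,0,0.01,0,7,0],
    [-0.06,-0.001,0.02,0.2,14,0],
    [-0.09,-0.001,0.035,0.3,21,0],
    [-0.113,-0.0017,0.0466,0.4,28.9,0.1],
    [-0.113,-0.0017,0.0466,0.4,28.9,0.1],
  ],
)

```text
time: 9.73
tool_pos: [497.0, -387.1, 186.9]
tool_rot: [-3.132, -0.452, 1.776]
wrist_force: [-0.6, -0.9, -5.8]
opening: 70.1
```

servo_tool(
  commands=[
    [0,0,0,0,0,0],
    [0,0,0,0,0,0],
  ],
)

```text
time: 9.9
tool_pos: [495.9, -388.5, 180.4]
tool_rot: [-3.127, -0.459, 1.771]
wrist_force: [-0.0, -0.1, -1.0]
opening: 70.0
```

```bash
python3 - <<'E'
from h import *
from bench import bot
for n in ("wrist","scene"):
    c=bot.capture(n); cv2.imwrite(f"pics/{n}11.png",c["pixels"][:,:,::-1]); np.savez(f"pics/{n}11.npz",**c)
crop(c,100,110,120,90,6,"pics/c22.png")
psi=1.786;h=np.array([np.cos(psi),np.sin(psi),0]);Rm=Rt(psi,25)
G=np.array([481.2,-304.5,120])-39*h
w=load("pics/wrist11.npz")
for x in (95,-19,-58,-95): print(x,proj(w,np.array([481.2,-304.5,120])+(x+19)*h))
plan(G+19*Rm[:,2],Rm)
E
```

```text
95 [[286.54289223  -3.12708125]]
-19 [[288.27439279 139.88325527]]
-58 [[288.94145694 194.97828147]]
-95 [[289.61520745 250.62555582]]
t 10.0 pos [ 496.7 -386.8  186. ] open 70.2 F [0.  1.2 0.8] j [-0.86  0.58  0.25  1.65  0.2   0.46]
MOVE [0.011, 0.0028, 0.0979, -0.33, -0.99, -0.55] len 99 ang 1
```

View pics/wrist11.png

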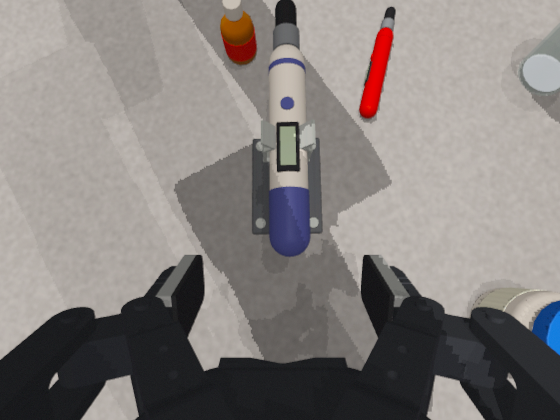

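View pics/c22.png

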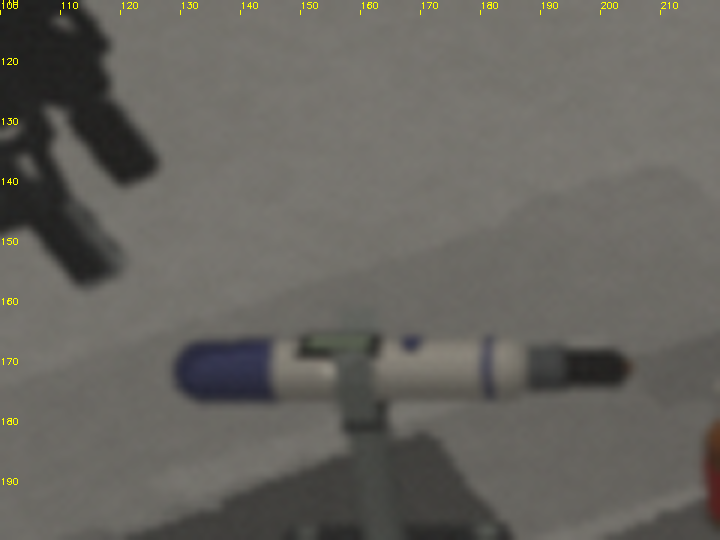

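The tester's axis is at column 289 and the jaw midpoint at 283, so I shift about 3 mm in +y and move in.

servo_tool(
  commands=[
    [0.004,0.0032,0.015,-0.3,-1,-0.5],
    [0.007,0.0032,0.035,-0.3,-1,-0.5],
    [0.01,0.0032,0.05,-0.3,-1,-0.5],
    [0.011,0.0032,0.06,-0.3,-1,-0.5],
    [0.011,0.0032,0.06,-0.3,-1,-0.5],
  ],
)

```text
time: 10.42
tool_pos: [491.2, -348.2, 137.7]
tool_rot: [-3.14, -0.437, 1.787]
wrist_force: [-0.3, 0.2, -0.7]
opening: 70.3
```

servo_tool(
  commands=[
    [0,0,0,0,0,0],
    [0,0,0,0,0,0],
  ],
)

```text
time: 10.58
tool_pos: [491.9, -348.3, 139.7]
tool_rot: [3.141, -0.434, 1.788]
wrist_force: [-1.0, -0.3, -0.1]
opening: 70.2
```

```bash
python3 - <<'E'
from h import *
from bench import bot
for n in ("wrist",):
    c=bot.capture(n); cv2.imwrite(f"pics/{n}12.png",c["pixels"][:,:,::-1]); np.savez(f"pics/{n}12.npz",**c)
psi=1.786;h=np.array([np.cos(psi),np.sin(psi),0]);Rm=Rt(psi,25)
G=np.array([481.2,-304.5,120])-39*h
for x in (95,-19,-58,-95): print(x,proj(c,np.array([481.2,-304.5,120])+(x+19)*h))
plan(G+19*Rm[:,2],Rm)
E
```

```text
95 [[281.80782873  -5.30266116]]
-19 [[281.33962771 179.46964644]]
-58 [[281.15719238 251.46649393]]
-95 [[280.97174827 324.65073382]]
t 10.63 pos [ 492.  -348.8  139.5] open 70.1 F [-0.6  0.2 -0.4] j [-0.83  0.55  0.1   1.5   0.21  0.49]
MOVE [-0.0022, -0.0011, 0.0394, -0.02, 0.15, 0.1] len 39 ang 0
```

View pics/wrist12.png

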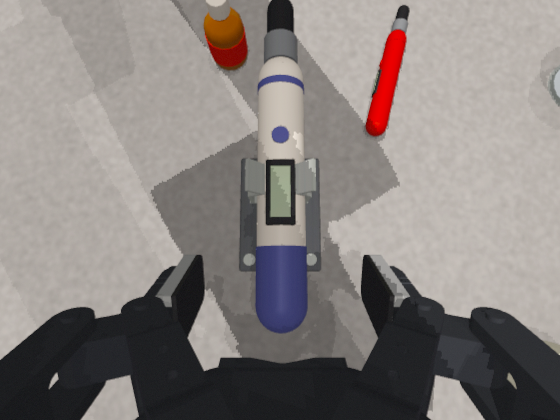

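servo_tool(
  commands=[
    [-0.001,-0.001,0.012,0,0,0],
    [-0.002,-0.001,0.024,0,0,0],
    [-0.002,-0.001,0.033,0,0,0],
    [-0.002,-0.001,0.039,0,0,0],
    [-0.002,-0.001,0.039,0,0,0],
  ],
)

```text
time: 11.05
tool_pos: [486.5, -333.0, 101.0]
tool_rot: [-3.14, -0.438, 1.787]
wrist_force: [-0.6, 0.1, 0.3]
opening: 70.2
```

servo_tool(
  commands=[
    [0,0,0,0,0,0],
    [0,0,0,0,0,0],
  ],
)

```text
time: 11.22
tool_pos: [486.2, -332.6, 100.5]
tool_rot: [-3.139, -0.439, 1.787]
wrist_force: [0.8, 0.2, 0.5]
opening: 70.1
```

```bash
python3 - <<'E'
from h import *
from bench import bot
for n in ("wrist","scene"):
    c=bot.capture(n); cv2.imwrite(f"pics/{n}13.png",c["pixels"][:,:,::-1]); np.savez(f"pics/{n}13.npz",**c)
crop(c,100,110,120,90,6,"pics/c23.png")
psi=1.786;h=np.array([np.cos(psi),np.sin(psi),0]);Rm=Rt(psi,25)
G=np.array([481.2,-304.5,120])-39*h
plan(G+19*Rm[:,2],Rm)
E
```

```text
t 11.32 pos [ 486.7 -333.2  101.2] open 70.2 F [ 0.3 -1.  -0.4] j [-0.82  0.56  0.03  1.42  0.22  0.49]
MOVE [-0.0009, 0.0008, -0.0022, -0.13, -0.06, 0.06] len 2 ang 0
```

View pics/c23.png

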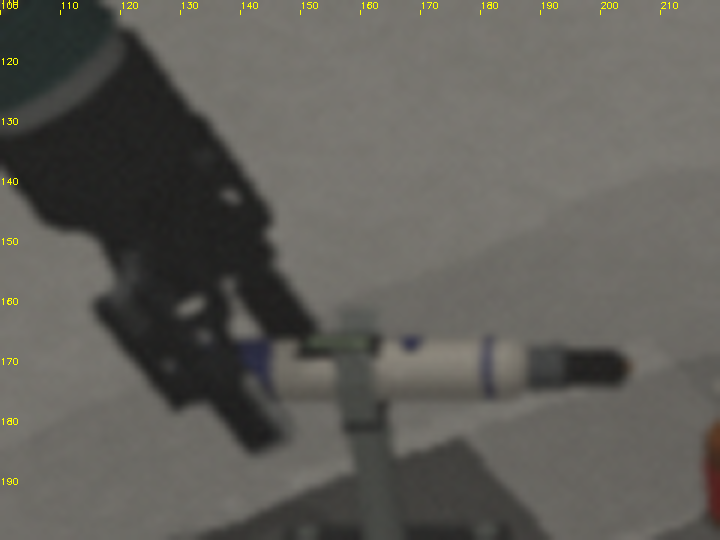

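View pics/wrist13.png

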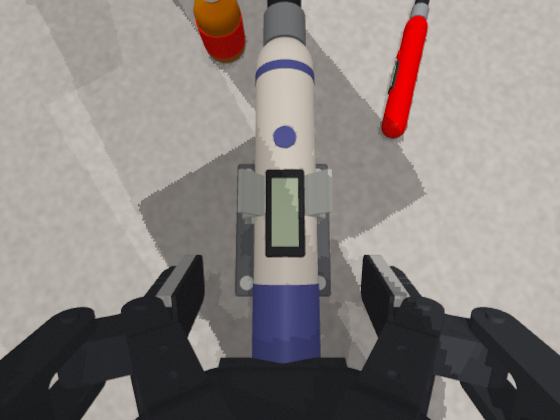

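servo_tool(
  commands=[
    [-0.001,0.001,-0.002,0,0,0],
    [-0.001,0.001,-0.002,0,0,0],
    [-0.001,0.001,-0.002,0,0,0],
    [-0.001,0.001,-0.002,0,0,0],
    [-0.001,0.001,-0.002,0,0,0],
  ],
  fingers=0.02,
  force=90,
)

```text
time: 11.73
tool_pos: [488.2, -335.1, 103.0]
tool_rot: [-3.14, -0.437, 1.787]
wrist_force: [-0.0, -1.2, 1.8]
opening: 23.9
```

servo_tool(
  commands=[
    [0,0,0,0,0,0],
    [0,0,0,0,0,0],
    [0,0,0,0,0,0],
  ],
)

```text
time: 11.98
tool_pos: [488.1, -335.2, 103.0]
tool_rot: [-3.14, -0.437, 1.787]
wrist_force: [-0.0, -0.6, 1.8]
opening: 23.7
```

servo_tool(
  commands=[
    [0.0017,0,-0.0036,0,0,0],
    [0.0034,0,-0.0072,0,0,0],
    [0.0051,0,-0.0109,0,0,0],
    [0.0068,0,-0.0145,0,0,0],
    [0.0085,0,-0.018,0,0,0],
  ],
)

```text
time: 12.4
tool_pos: [488.1, -334.6, 124.1]
tool_rot: [-3.14, -0.438, 1.787]
wrist_force: [-1.2, 0.3, -0.4]
opening: 23.8
```

servo_tool(
  commands=[
    [0.0042,0,-0.009,0,0,0],
    [0.0085,0,-0.018,0,0,0],
    [0.0127,0,-0.027,0,0,0],
    [0.017,0,-0.036,0,0,0],
    [0.0212,0,-0.045,0,0,0],
  ],
)

```text
time: 12.82
tool_pos: [488.6, -334.7, 175.8]
tool_rot: [-3.141, -0.437, 1.787]
wrist_force: [-0.3, 0.1, -0.5]
opening: 23.8
```

```bash
python3 - <<'E'
from h import *
from bench import bot
for n in ("wrist","scene"):
    c=bot.capture(n); cv2.imwrite(f"pics/{n}14.png",c["pixels"][:,:,::-1]); np.savez(f"pics/{n}14.npz",**c)
crop(c,100,110,120,90,6,"pics/c24.png")
plan([484,-200,300],Rt(1.786,-10))
E
```

```text
t 12.92 pos [ 489.2 -335.5  176.5] open 23.6 F [ 1.2 -0.6 -1.5] j [-0.82  0.5   0.11  1.56  0.22  0.49]
MOVE [0.173, 0.0242, -0.0559, 0.06, -34.88, 0.1] len 183 ang 35
```

View pics/c24.png

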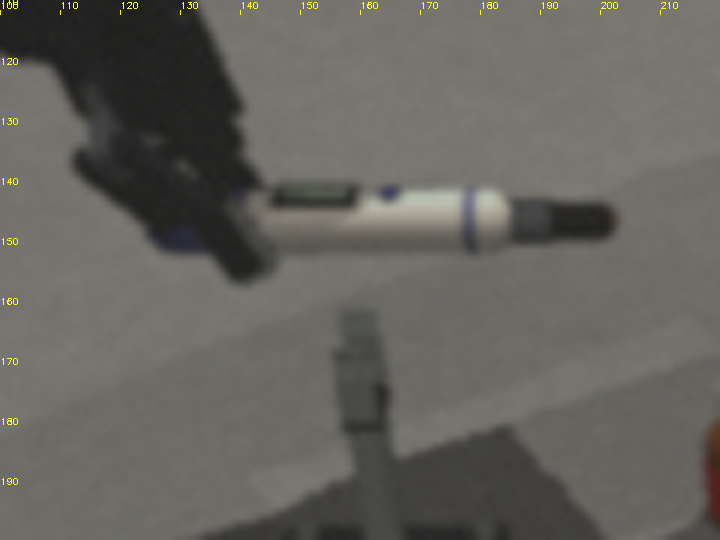

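View pics/wrist14.png

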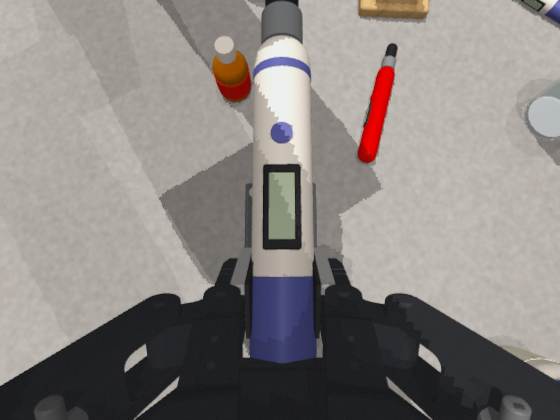

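It came out cleanly and is still level: tip (202,147), head about (125,150). I carry it level towards the dock and look at the dock from above.

```bash
python3 - <<'E'
from h import *
plan([475,40,330],Rt(1.3,25))
E
```

```text
t 12.92 pos [ 489.2 -335.5  176.5] open 23.6 F [ 1.2 -0.6 -1.5] j [-0.82  0.5   0.11  1.56  0.22  0.49]
MOVE [0.3999, 0.0671, 0.0164, -11.71, 0.1, 25.36] len 406 ang 28
```

servo_tool(
  commands=[
    [0.03,0.002,-0.015,-1,0,2],
    [0.07,0.006,-0.02,-2.5,0,5.5],
    [0.11,0.013,-0.02,-4,0,9],
    [0.15,0.02,-0.015,-5.5,0,12],
    [0.19,0.028,-0.01,-6,0,13],
  ],
)

```text
time: 13.33
tool_pos: [479.6, -163.9, 266.3]
tool_rot: [3.141, -0.435, 1.534]
wrist_force: [1.4, 0.9, 0.4]
opening: 23.6
```

```bash
python3 - <<'E'
from h import *
plan([475,40,330],Rt(1.3,25))
E
```

```text
t 13.33 pos [ 479.6 -163.9  266.3] open 23.6 F [1.4 0.9 0.4] j [-0.66  0.2  -0.12  1.52  0.35  0.9 ]
MOVE [0.2115, -0.012, 0.0279, -5.61, 0.09, 12.17] len 214 ang 13
```

servo_tool(
  commands=[
    [0.04,-0.003,0.005,-1,0,2.5],
    [0.08,-0.005,0.01,-2,0,5],
    [0.12,-0.007,0.015,-3,0,7.5],
    [0.16,-0.01,0.021,-4.5,0,10],
    [0.19,-0.011,0.026,-5.6,0,12],
  ],
)

```text
time: 13.75
tool_pos: [474.0, 22.3, 323.7]
tool_rot: [3.14, -0.436, 1.302]
wrist_force: [0.5, 0.1, -1.1]
opening: 23.4
```

servo_tool(
  commands=[
    [0.005,0,0,0,0,0],
    [0.005,0,0,0,0,0],
    [0.005,0,0,0,0,0],
  ],
)

```text
time: 14.0
tool_pos: [475.0, 26.6, 325.6]
tool_rot: [3.14, -0.435, 1.303]
wrist_force: [0.7, -0.3, -0.9]
opening: 23.5
```

```bash
python3 - <<'E'
from h import *
from bench import bot
plan([475,40,330],Rt(1.3,25))
for n in ("wrist","scene","top"):
    c=bot.capture(n); cv2.imwrite(f"pics/{n}15.png",c["pixels"][:,:,::-1]); np.savez(f"pics/{n}15.npz",**c)
plan([475,40,330],Rt(1.3,25))
E
```

```text
t 14.0 pos [475.   26.6 325.6] open 23.5 F [ 0.7 -0.3 -0.9] j [-0.35 -0.06 -0.26  1.4   0.43  1.48]
MOVE [0.0136, -0.0036, 0.0014, 0.0, 0.09, 0.17] len 14 ang 0
t 14.15 pos [475.4  25.5 324.8] open 23.7 F [ 0.   0.1 -1.1] j [-0.35 -0.06 -0.26  1.4   0.43  1.48]
MOVE [0.0148, -0.0043, 0.0012, -0.04, 0.05, -0.03] len 15 ang 0
```

View pics/wrist15.png

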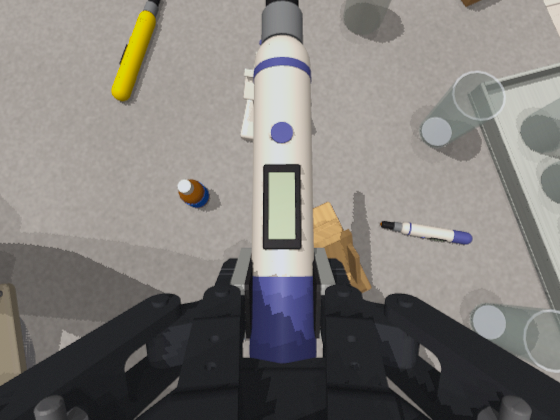

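View pics/scene15.png

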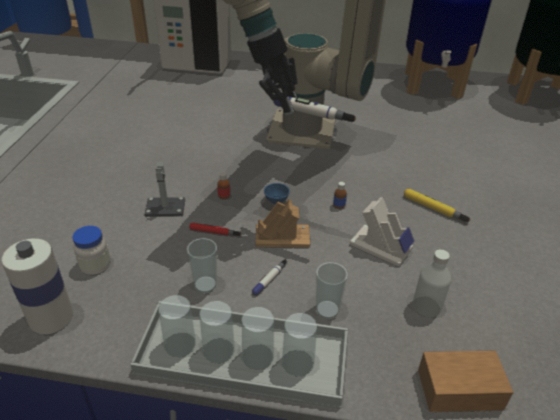

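The held tester hides the dock, so I step aside for a clear view.

servo_tool(
  commands=[
    [0.03,-0.015,0.014,0,0,0],
    [0.06,-0.03,0.028,0,0,0],
    [0.085,-0.045,0.04,0,0,0],
    [0.085,-0.055,0.04,0,0,0],
    [0.085,-0.055,0.04,0,0,0],
  ],
)

```text
time: 14.57
tool_pos: [445.9, 131.2, 323.5]
tool_rot: [-3.138, -0.435, 1.3]
wrist_force: [-0.2, 0.0, -2.0]
opening: 23.5
```

servo_tool(
  commands=[
    [0,0,0,0,0,0],
    [0,0,0,0,0,0],
    [0,0,0,0,0,0],
  ],
)

```text
time: 14.82
tool_pos: [446.8, 130.0, 323.2]
tool_rot: [-3.137, -0.434, 1.297]
wrist_force: [0.5, 0.8, -1.5]
opening: 23.7
```

```bash
python3 - <<'E'
from h import *
from bench import bot
c=bot.capture("wrist"); cv2.imwrite("pics/wrist16.png",c["pixels"][:,:,::-1]); np.savez("pics/wrist16.npz",**c)
crop(c,270,0,200,150,4,"pics/c25.png")
plan([475,40,330],Rt(1.3,25))
E
```

```text
t 14.87 pos [446.7 130.1 323.3] open 23.6 F [ 0.3  0.2 -1. ] j [-0.13 -0.15 -0.34  1.31  0.43  1.73]
MOVE [-0.0689, 0.0514, -0.0396, -0.18, 0.12, -0.13] len 95 ang 0
```

View pics/wrist16.png

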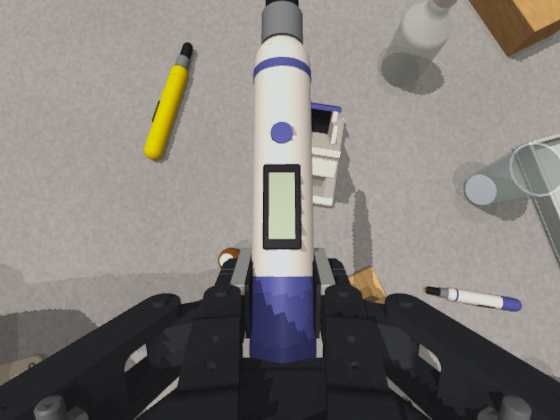

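View pics/c25.png

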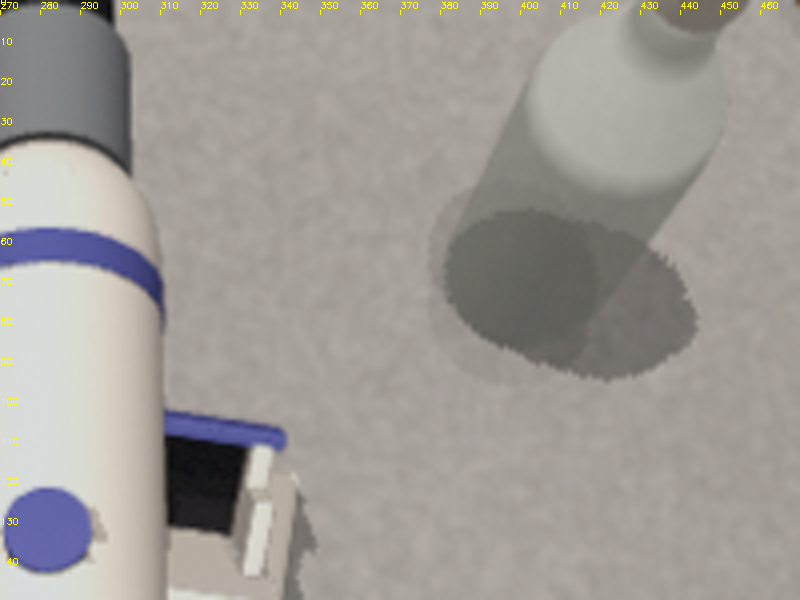

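servo_tool(
  commands=[
    [0,-0.02,-0.01,0,0,0],
    [0,-0.045,-0.015,0,0,0],
    [0,-0.06,-0.02,0,0,0],
    [0,-0.06,-0.02,0,0,0],
    [0,-0.06,-0.02,0,0,0],
  ],
)

```text
time: 15.28
tool_pos: [387.3, 137.4, 342.1]
tool_rot: [-3.14, -0.434, 1.297]
wrist_force: [-0.3, -0.5, -1.8]
opening: 23.7
```

servo_tool(
  commands=[
    [0,0,0,0,0,0],
    [0,0,0,0,0,0],
    [0,0,0,0,0,0],
  ],
)

```text
time: 15.53
tool_pos: [388.0, 137.1, 341.8]
tool_rot: [-3.139, -0.434, 1.297]
wrist_force: [-0.2, 0.1, -1.8]
opening: 23.7
```

```bash
python3 - <<'E'
from h import *
from bench import bot
c=bot.capture("wrist"); cv2.imwrite("pics/wrist17.png",c["pixels"][:,:,::-1]); np.savez("pics/wrist17.npz",**c)
crop(c,300,90,120,130,5,"pics/c26.png")
plan([475,40,330],Rt(1.3,25))
x0,y0,ps=531.5,265.2,1.135
def W(L): return np.array([x0+np.cos(ps)*L[0]-np.sin(ps)*L[1],y0+np.sin(ps)*L[0]+np.cos(ps)*L[1],L[2]])
for k in ((1,1),(1,-1),(-1,1),(-1,-1)): print(k,proj(c,W([67.5*k[0],40*k[1],16])))
E
```

```text
t 15.58 pos [387.9 137.2 341.8] open 23.7 F [ 0.9 -0.1 -1. ] j [-0.13 -0.27 -0.4   1.37  0.43  1.73]
MOVE [-0.0685, 0.1101, -0.019, -0.07, 0.12, -0.17] len 131 ang 0
(1, 1) [[331.59077978 107.25417763]]
(1, -1) [[383.2959362  115.11188548]]
(-1, 1) [[318.91438234 192.00891447]]
(-1, -1) [[372.79365144 200.60631341]]
```

View pics/c26.png

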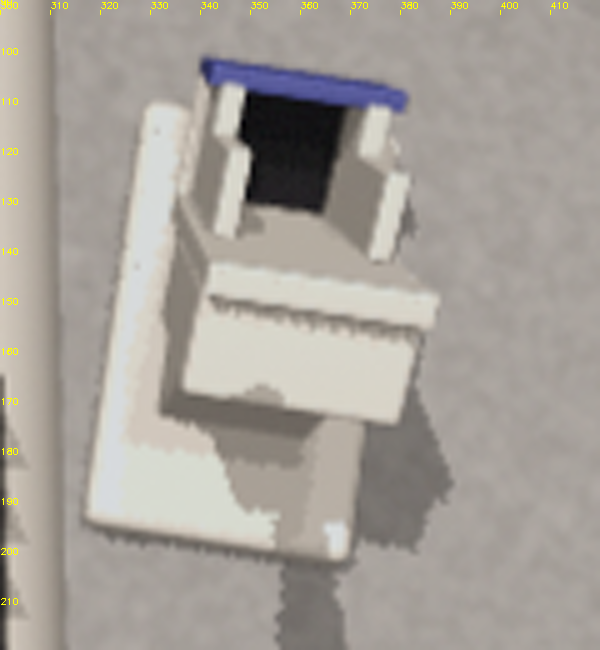

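```bash
python3 - <<'E'
from h import *
s=load("pics/scene0.npz");t=load("pics/top0.npz");w=load("pics/wrist17.npz")
C={k:np.array([67.5*a,40*b,16]) for k,(a,b) in dict(pp=(1,1),pm=(1,-1),mp=(-1,1),mm=(-1,-1)).items()}
T=[(t,C['mm'],(210.6,210.5)),(t,C['mp'],(200,234.4)),(t,C['pp'],(160,216.2)),(t,C['pm'],(170.7,192.3))]
S=[(s,C['mm'],(350.5,240.2)),(s,C['pm'],(400.5,262.3)),(s,C['mp'],(364.5,224.3))]
Wv=[(w,C['pp'],(329,110)),(w,C['mp'],(317.5,193.5)),(w,C['mm'],(369.5,200.7))]
for n,o in (("top",T),("scene",S),("wrist",Wv),("ts",T+S),("all",T+S+Wv)):
    x,r=fit(o,[531,265,1.13]); print(n,np.round(x,3),np.round(r,1).tolist())
E
```

```text
top [531.641 266.135   1.151] [[0.7, -0.2], [0.0, 0.2], [-0.8, 0.1], [-0.0, -0.2]]
scene [527.662 269.841   1.144] [[-0.5, 0.2], [0.4, 0.5], [0.1, -1.2]]
wrist [527.431 264.444   1.145] [[-0.3, -1.5], [-0.7, 0.0], [1.3, 0.9]]
ts [530.801 268.103   1.146] [[0.1, 0.2], [-0.7, 0.6], [-1.5, 0.3], [-0.6, 0.1], [-1.3, 1.0], [-0.3, 1.3], [-0.7, -0.4]]
all [528.589 265.996   1.149] [[0.8, 0.9], [0.0, 1.3], [-0.8, 1.1], [0.1, 0.8], [-2.1, 0.3], [-1.2, 0.5], [-1.5, -1.1], [-0.0, -2.5], [-0.1, -1.0], [1.9, -0.3]]
```

```bash
python3 - <<'E'
from h import *
s=load("pics/scene14.npz")
crop(s,110,120,100,50,7,"pics/c27.png")
Rm=R.from_euler("xyz",[-3.141,-.437,1.787]).as_matrix();T=np.array([489,-335.3,176.3])
print(inhand([(s,95,(202.5,147))],T,Rm,1,-58,-25))
for g in (-55,-58,-61):
    t=np.radians(-25);ax=np.array([np.cos(t),0,-np.sin(t)])
    f=lambda u:T+Rm@(np.array([0,0,-19])+(u-g)*ax)
    print(g,[np.round(proj(s,f(u))[0],1).tolist() for u in (95,55,-95)])
s5=load("pics/scene15.npz"); crop(s5,260,70,110,70,7,"pics/c28.png")
Rm=R.from_euler("xyz",[3.14,-.435,1.303]).as_matrix();T=np.array([475.2,26,325.2])
for g in (-55,-58,-61):
    f=lambda u:T+Rm@(np.array([0,0,-19])+(u-g)*ax)
    print(g,[np.round(proj(s5,f(u))[0],1).tolist() for u in (95,55,-95)])
E
```

```text
(array([-5.84543579e+01, -1.87993745e+01, -2.62033619e+01, -1.02392743e-02]), array([-0.1,  0. ,  0.1, -0. , -0.1]))
-55 [[200.9, 145.8], [184.5, 146.0], [122.5, 146.7]]
-58 [[202.1, 145.8], [185.7, 146.0], [123.7, 146.7]]
-61 [[203.4, 145.8], [186.9, 146.0], [125.0, 146.7]]
-55 [[353.3, 117.5], [335.5, 113.3], [272.2, 98.3]]
-58 [[354.7, 117.8], [336.8, 113.6], [273.5, 98.6]]
-61 [[356.0, 118.2], [338.2, 113.9], [274.7, 98.9]]
```

View pics/c28.png

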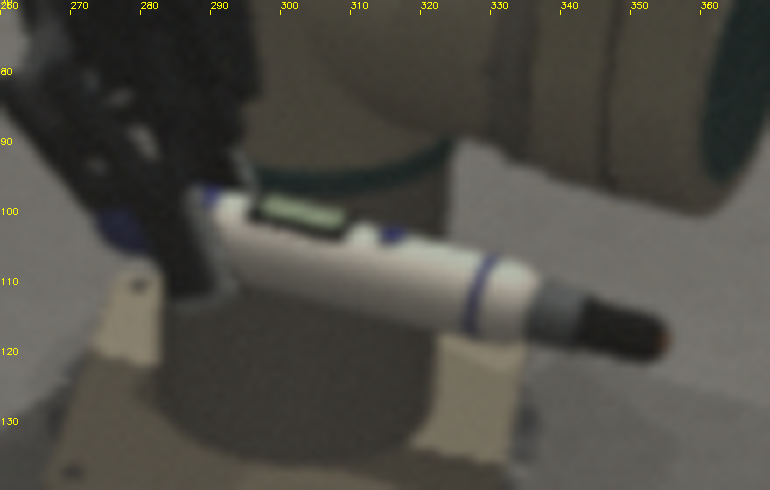

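View pics/c27.png

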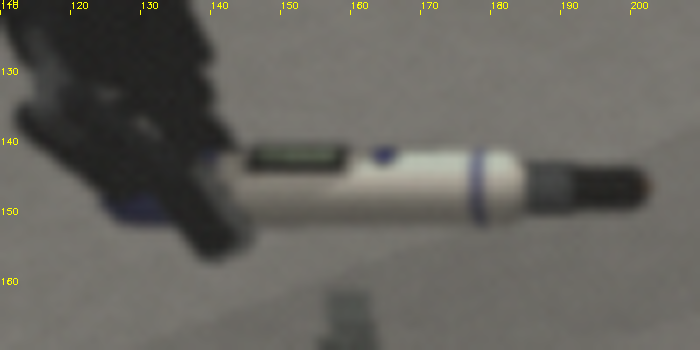

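The grip is at about tester x = -58 and the pitch in hand agrees within about 1 degree. Grasp positions so far show a steady offset of about (-2.3,-1.9) mm between the cameras and the robot. I therefore take the dock at (528.8,264.4) with yaw 1.148. Next I tilt the tester tip-down above the dock line.

```bash
cat >> h.py <<'E'
def dock(s,n=1.5,tau=-34.5,D=(528.8,264.4),psi=1.148,g=-58,lat=0):
    hd=np.array([np.cos(psi),np.sin(psi),0]);k=np.array([0,0,1.])
    d=.5*hd-.866*k;nn=.866*hd+.5*k;Rm=Rt(psi,tau)
    foot=np.array([D[0],D[1],0])+45*hd+30*k
    G=foot-(95-g+s)*d+n*nn+lat*np.array([-hd[1],hd[0],0])
    return G+19*Rm[:,2],Rm
E
python3 - <<'E'
from h import *
plan(*dock(200))
E
```

```text
t 15.58 pos [387.9 137.2 341.8] open 23.7 F [ 0.9 -0.1 -1. ] j [-0.13 -0.27 -0.4   1.37  0.43  1.73]
MOVE [0.0104, 0.0804, 0.0278, 0.61, -59.26, 8.96] len 86 ang 60
```

servo_tool(
  commands=[
    [0.002,0.012,0.004,0,-7,1],
    [0.004,0.024,0.008,0.1,-14,2.1],
    [0.005,0.034,0.012,0.2,-21,3.2],
    [0.006,0.044,0.015,0.3,-28,4.2],
    [0.007,0.055,0.019,0.4,-35,5.3],
  ],
)

```text
time: 16.0
tool_pos: [446.1, 136.8, 328.5]
tool_rot: [-3.124, 0.182, 1.211]
wrist_force: [0.5, -0.7, -1.6]
opening: 23.7
```

```bash
python3 - <<'E'
from h import *
plan(*dock(200))
E
```

```text
t 16.0 pos [446.1 136.8 328.5] open 23.7 F [ 0.5 -0.7 -1.6] j [ 0.25  0.05 -0.11  1.54 -0.14  2.19]
MOVE [0.0091, 0.0237, 0.0057, 0.38, -24.05, 3.6] len 26 ang 24
```

servo_tool(
  commands=[
    [0.003,0.008,0.002,0.1,-7,1],
    [0.006,0.015,0.004,0.2,-14,2],
    [0.008,0.02,0.005,0.3,-20,3],
    [0.009,0.0237,0.0057,0.4,-24,3.6],
    [0.009,0.0237,0.0057,0.4,-24,3.6],
  ],
)

```text
time: 16.42
tool_pos: [472.2, 138.0, 316.2]
tool_rot: [-3.135, 0.606, 1.153]
wrist_force: [-0.0, -0.5, -2.6]
opening: 23.7
```

servo_tool(
  commands=[
    [0,0,0,0,0,0],
    [0,0,0,0,0,0],
    [0,0,0,0,0,0],
  ],
)

```text
time: 16.67
tool_pos: [472.0, 137.6, 316.6]
tool_rot: [-3.136, 0.604, 1.152]
wrist_force: [-0.1, 0.1, -1.1]
opening: 23.7
```

```bash
python3 - <<'E'
from h import *
from bench import bot
for n in ("wrist","scene","top"):
    c=bot.capture(n); cv2.imwrite(f"pics/{n}18.png",c["pixels"][:,:,::-1]); np.savez(f"pics/{n}18.npz",**c)
    if n=="scene": crop(c,310,90,120,170,4,"pics/c29.png")
    if n=="top": crop(c,140,170,110,90,7,"pics/c30.png")
plan(*dock(200)); plan(*dock(120))
E
```

```text
t 16.82 pos [471.9 137.4 317.4] open 23.8 F [ 0.1 -0.1 -1.6] j [ 0.38  0.32  0.09  1.8  -0.4   2.47]
MOVE [-0.0034, -0.0003, -0.0017, -0.16, 0.11, 0.15] len 4 ang 0
t 16.82 pos [471.9 137.4 317.4] open 23.8 F [ 0.1 -0.1 -1.6] j [ 0.38  0.32  0.09  1.8  -0.4   2.47]
MOVE [0.0688, 0.0, 0.0326, -0.16, 0.11, 0.15] len 76 ang 0
```

View pics/c29.png

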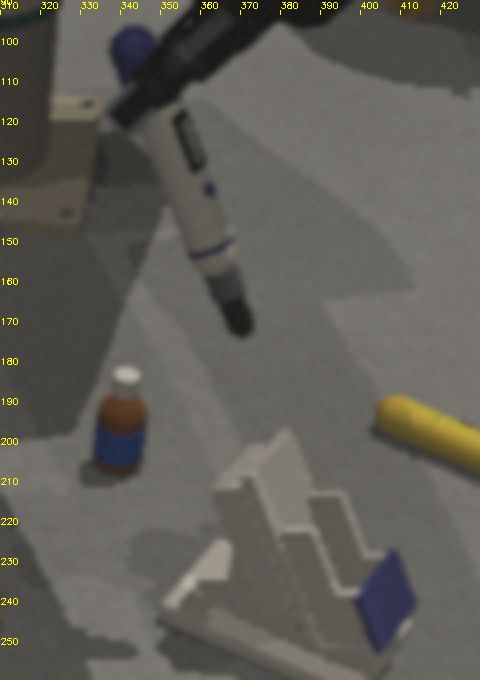

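View pics/wrist18.png

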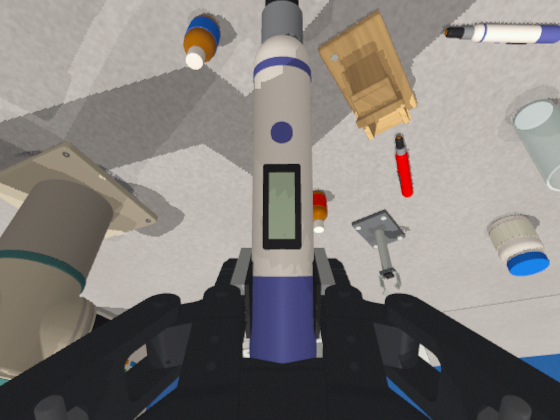

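View pics/c30.png

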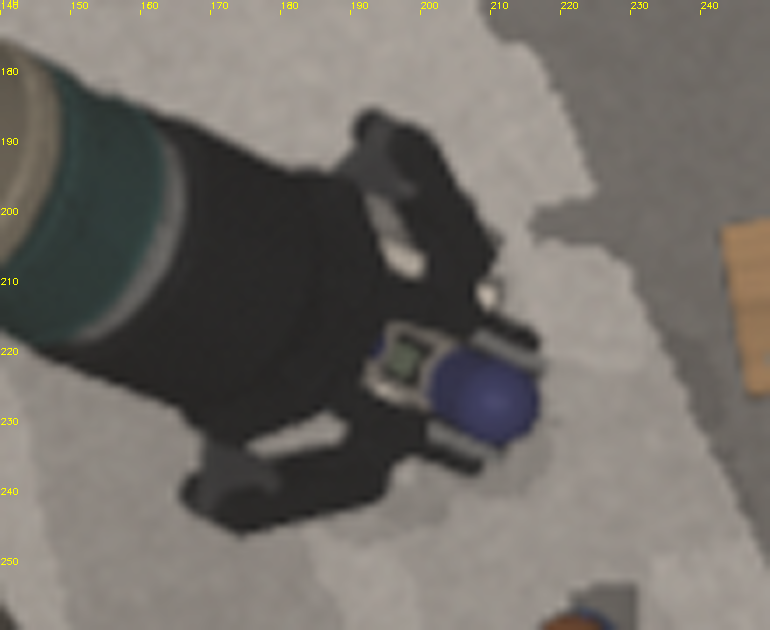

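Scene crop: tip at (370,172), head near (341,100), tilted tip-down towards the dock. I compare this with the predicted line.

```bash
python3 - <<'E'
from h import *
s=load("pics/scene18.npz")
Rm=R.from_euler("xyz",[-3.136,.604,1.152]).as_matrix();T=np.array([472,137.5,317])
for th in (-24,-25,-26):
  t=np.radians(th);ax=np.array([np.cos(t),0,-np.sin(t)])
  f=lambda u:T+Rm@(np.array([0,0,-19])+(u+58)*ax)
  print(th,[np.round(proj(s,f(u))[0],1).tolist() for u in (95,55,-95)],np.round(Rm@ax,3))
hd=np.array([np.cos(1.148),np.sin(1.148),0]);print(.5*hd)
E
```

```text
-24 [[371.9, 173.6], [365.5, 158.1], [340.1, 97.1]] [ 0.21   0.477 -0.854]
-25 [[370.9, 173.7], [364.7, 158.2], [340.4, 97.0]] [ 0.204  0.463 -0.863]
-26 [[369.9, 173.9], [364.0, 158.4], [340.6, 97.0]] [ 0.197  0.449 -0.871]
[0.20515608 0.45597257 0.        ]
```

The tilt matches. I slide down the dock line.

servo_tool(
  commands=[
    [0.018,0,0.009,-0.1,0.1,0.1],
    [0.036,0,0.017,-0.1,0.1,0.1],
    [0.053,0,0.025,-0.1,0.1,0.1],
    [0.0688,0,0.0326,-0.1,0.1,0.1],
    [0.0688,0,0.0326,-0.1,0.1,0.1],
  ],
)

```text
time: 17.23
tool_pos: [486.3, 173.1, 247.1]
tool_rot: [-3.135, 0.606, 1.153]
wrist_force: [-0.6, -0.8, -3.1]
opening: 23.9
```

servo_tool(
  commands=[
    [0,0,0,0,0,0],
    [0,0,0,0,0,0],
  ],
)

```text
time: 17.4
tool_pos: [485.9, 173.1, 246.3]
tool_rot: [-3.133, 0.608, 1.154]
wrist_force: [-0.1, -0.0, -1.4]
opening: 23.5
```

```bash
python3 - <<'E'
from h import *
from bench import bot
for n in ("wrist","scene","top"):
    c=bot.capture(n); cv2.imwrite(f"pics/{n}19.png",c["pixels"][:,:,::-1]); np.savez(f"pics/{n}19.npz",**c)
    if n=="scene": crop(c,320,140,110,120,5,"pics/c31.png")
    if n=="top": crop(c,140,170,110,90,7,"pics/c32.png")
plan(*dock(120)); plan(*dock(60))
E
```

```text
t 17.55 pos [486.6 173.  247.7] open 23.8 F [-1.2 -0.4 -1.1] j [ 0.43  0.42  0.07  1.7  -0.38  2.51]
MOVE [-0.0024, 0.001, -0.0029, -0.22, 0.18, 0.2] len 4 ang 0
t 17.55 pos [486.6 173.  247.7] open 23.8 F [-1.2 -0.4 -1.1] j [ 0.43  0.42  0.07  1.7  -0.38  2.51]
MOVE [0.0519, 0.0013, 0.0227, -0.22, 0.18, 0.2] len 57 ang 0
```

View pics/c31.png

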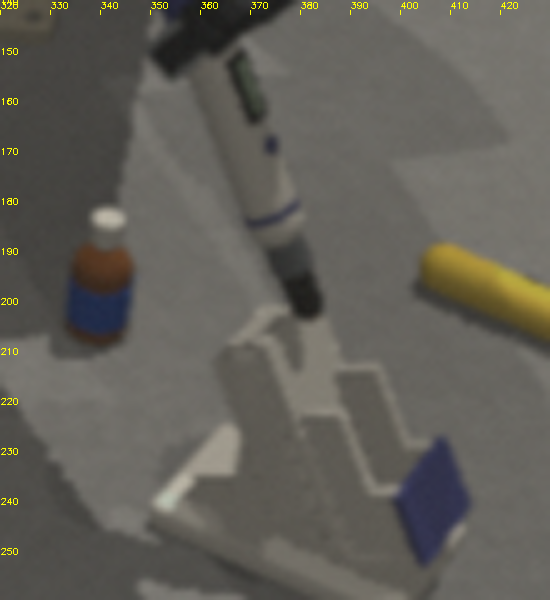

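View pics/c32.png

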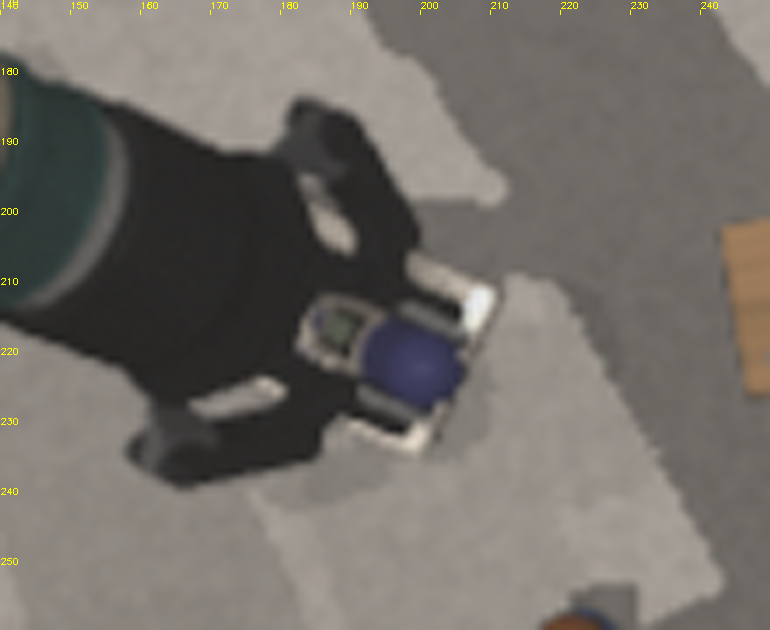

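View pics/wrist19.png

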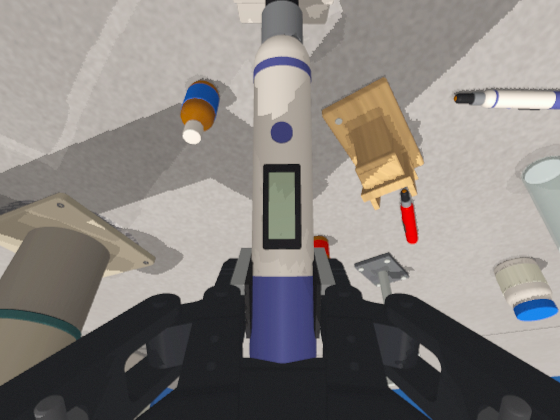

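The wrist view shows the dock base edges at u 235 and 333 around the electrode at 282, so it is centred laterally. I continue to s = 60.

servo_tool(
  commands=[
    [0.014,0.001,0.005,-0.2,0.2,0.2],
    [0.027,0.001,0.011,-0.2,0.2,0.2],
    [0.04,0.001,0.017,-0.2,0.2,0.2],
    [0.052,0.001,0.0227,-0.2,0.2,0.2],
    [0.052,0.001,0.0227,-0.2,0.2,0.2],
  ],
)

```text
time: 17.97
tool_pos: [498.9, 201.0, 195.7]
tool_rot: [-3.138, 0.604, 1.151]
wrist_force: [0.3, 1.1, -1.5]
opening: 23.5
```

servo_tool(
  commands=[
    [0,0,0,0,0,0],
    [0,0,0,0,0,0],
  ],
)

```text
time: 18.13
tool_pos: [498.9, 201.5, 194.9]
tool_rot: [-3.137, 0.604, 1.151]
wrist_force: [0.1, 1.1, -1.1]
opening: 24.1
```

```bash
python3 - <<'E'
from h import *
from bench import bot
for n in ("wrist","scene"):
    c=bot.capture(n); cv2.imwrite(f"pics/{n}20.png",c["pixels"][:,:,::-1]); np.savez(f"pics/{n}20.npz",**c)
    if n=="scene": crop(c,340,160,90,110,6,"pics/c33.png")
    else: crop(c,200,0,160,140,4,"pics/c34.png")
plan(*dock(60)); plan(*dock(30))
E
```

```text
t 18.23 pos [499.  201.1 195.8] open 23.9 F [ 0.2 -0.3 -1. ] j [ 0.46  0.49  0.07  1.64 -0.37  2.54]
MOVE [-0.003, 0.0012, -0.0025, -0.14, 0.07, 0.12] len 4 ang 0
t 18.23 pos [499.  201.1 195.8] open 23.9 F [ 0.2 -0.3 -1. ] j [ 0.46  0.49  0.07  1.64 -0.37  2.54]
MOVE [0.0241, 0.0013, 0.0104, -0.14, 0.07, 0.12] len 26 ang 0
```

View pics/c33.png

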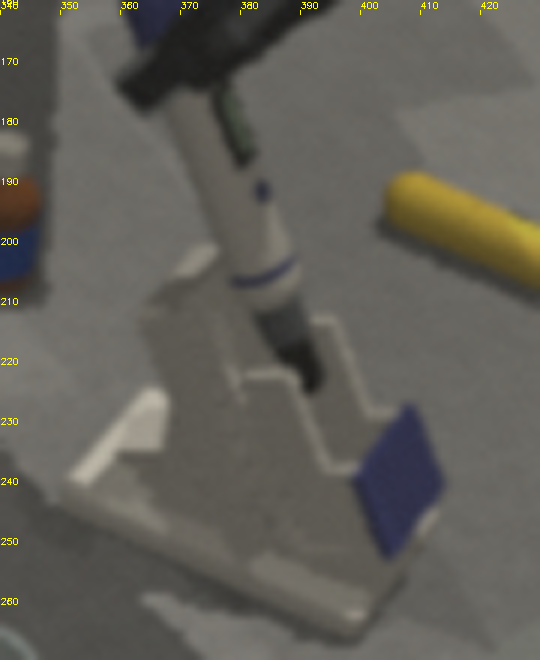

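View pics/c34.png

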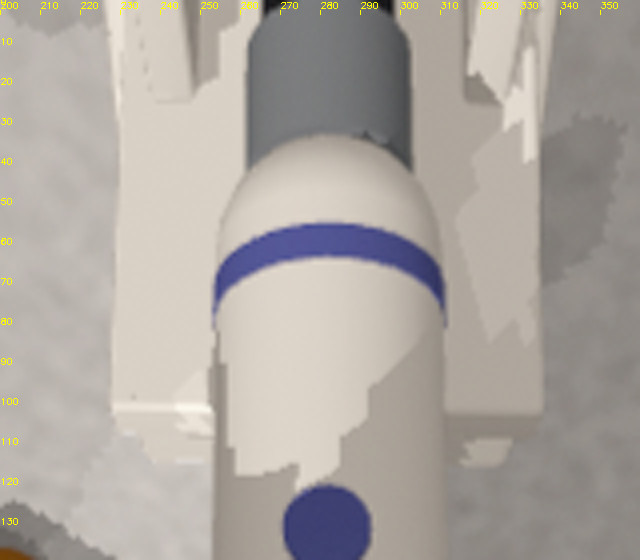

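The cradle edges at u 226 and 335 centre on 280.5 and the body is at 281.5, so it is well aligned and shows no contact force. I slide in slowly.

servo_tool(
  commands=[
    [0.005,0.0005,0.002,0,0,0],
    [0.011,0.0005,0.0045,0,0,0],
    [0.017,0.0005,0.0075,0,0,0],
    [0.024,0.0005,0.0104,0,0,0],
    [0.024,0.0005,0.0104,0,0,0],
  ],
)

```text
time: 18.65
tool_pos: [504.8, 214.0, 171.7]
tool_rot: [-3.136, 0.604, 1.152]
wrist_force: [-0.5, 0.6, -1.1]
opening: 23.8
```

servo_tool(
  commands=[
    [0.004,0,0.0018,0,0,0],
    [0.008,0,0.0036,0,0,0],
    [0.012,0,0.0054,0,0,0],
    [0.012,0,0.0054,0,0,0],
  ],
)

```text
time: 18.98
tool_pos: [507.5, 220.6, 159.5]
tool_rot: [-3.135, 0.605, 1.152]
wrist_force: [0.2, 0.5, -1.6]
opening: 23.8
```

```bash
python3 - <<'E'
from h import *
from bench import bot
for n in ("wrist","scene"):
    c=bot.capture(n); cv2.imwrite(f"pics/{n}21.png",c["pixels"][:,:,::-1]); np.savez(f"pics/{n}21.npz",**c)
    if n=="scene": crop(c,340,160,90,110,6,"pics/c35.png")
    else: crop(c,200,0,160,140,4,"pics/c36.png")
plan(*dock(0))
E
```

```text
t 19.08 pos [507.5 220.4 160.2] open 23.7 F [-0.7  0.5 -1. ] j [ 0.48  0.55  0.08  1.6  -0.36  2.56]
MOVE [0.0137, 0.0015, 0.0059, -0.21, 0.14, 0.19] len 15 ang 0
```

View pics/c35.png

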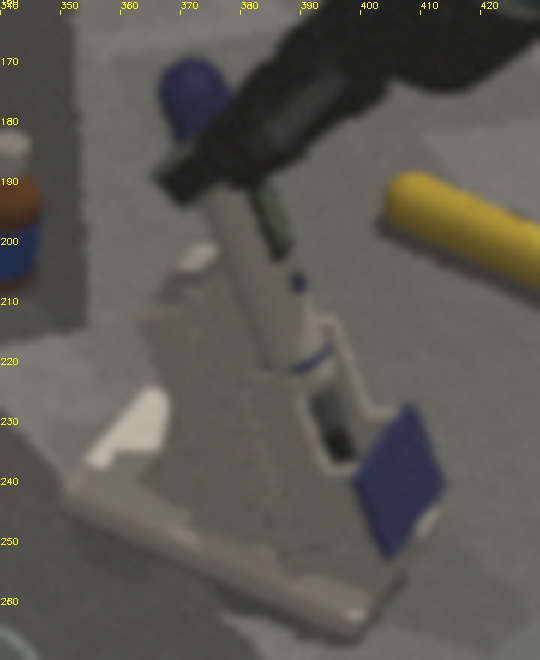

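View pics/c36.png

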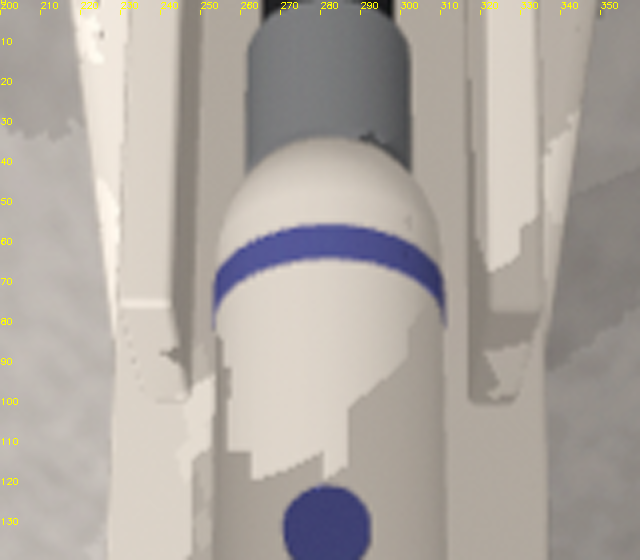

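servo_tool(
  commands=[
    [0.003,0,0.0014,0,0,0],
    [0.006,0,0.0028,0,0,0],
    [0.008,0,0.0037,0,0,0],
    [0.008,0,0.0037,0,0,0],
  ],
)

```text
time: 19.42
tool_pos: [509.2, 224.6, 152.1]
tool_rot: [-3.135, 0.605, 1.152]
wrist_force: [0.5, 0.8, -1.5]
opening: 23.7
```

servo_tool(
  commands=[
    [0.0018,0,0.0009,0,0,0],
    [0.0027,0,0.0013,0,0,0],
    [0.0027,0,0.0013,0,0,0],
  ],
)

```text
time: 19.67
tool_pos: [509.9, 226.1, 149.3]
tool_rot: [-3.135, 0.605, 1.152]
wrist_force: [0.5, 0.1, -0.3]
opening: 23.7
```

```bash
python3 - <<'E'
from h import *
plan(*dock(0))
E
```

```text
t 19.67 pos [509.9 226.1 149.3] open 23.7 F [ 0.5  0.1 -0.3] j [ 0.48  0.57  0.09  1.59 -0.36  2.57]
MOVE [0.0024, 0.0016, 0.0004, -0.22, 0.14, 0.2] len 3 ang 0
```

servo_tool(
  commands=[
    [0.0014,0,0.0007,0,0,0],
    [0.0014,0,0.0007,0,0,0],
    [0.0014,0,0.0007,0,0,0],
  ],
)

```text
time: 19.92
tool_pos: [510.2, 226.9, 147.8]
tool_rot: [-3.135, 0.604, 1.152]
wrist_force: [1.0, 1.1, -1.3]
opening: 23.7
```

servo_tool(
  commands=[
    [0.0014,0,0.0007,0,0,0],
    [0.0014,0,0.0007,0,0,0],
    [0.0014,0,0.0007,0,0,0],
  ],
)

```text
time: 20.17
tool_pos: [510.6, 227.6, 146.4]
tool_rot: [-3.136, 0.604, 1.152]
wrist_force: [-0.3, -0.5, -1.0]
opening: 23.7
```

servo_tool(
  commands=[
    [0.0014,0,0.0007,0,0,0],
    [0.0014,0,0.0007,0,0,0],
    [0.0014,0,0.0007,0,0,0],
  ],
)

```text
time: 20.42
tool_pos: [510.7, 227.6, 146.2]
tool_rot: [-3.136, 0.606, 1.153]
wrist_force: [-1.1, -1.9, 5.4]
opening: 23.7
```

servo_tool(
  commands=[
    [0.0014,0,0.0007,0,0,0],
    [0.0014,0,0.0007,0,0,0],
    [0.0014,0,0.0007,0,0,0],
  ],
)

```text
time: 20.67
tool_pos: [510.8, 227.6, 146.1]
tool_rot: [-3.136, 0.608, 1.153]
wrist_force: [-1.9, -2.7, 6.2]
opening: 23.9
```

```bash
python3 - <<'E'
from h import *
from bench import bot
for n in ("wrist","scene"):
    c=bot.capture(n); cv2.imwrite(f"pics/{n}22.png",c["pixels"][:,:,::-1]); np.savez(f"pics/{n}22.npz",**c)
    if n=="scene": crop(c,340,160,90,110,6,"pics/c37.png")
plan(*dock(0))
hd=np.array([np.cos(1.148),np.sin(1.148),0]);C=np.array([530.5,266,0])-2.5*hd+[0,0,112];d=.5*hd-np.array([0,0,.866])
for u in (-95,55,95): print(u,proj(c,C+u*d))
E
```

```text
t 20.77 pos [510.8 227.6 146.1] open 23.9 F [-1.3 -2.3  6.6] j [ 0.49  0.58  0.09  1.59 -0.36  2.57]
MOVE [-0.0008, 0.0013, -0.0012, -0.16, 0.33, 0.24] len 2 ang 0
-95 [[371.48004906 176.70270757]]
55 [[392.88064712 231.81673864]]
95 [[398.30533703 245.78721401]]
```

View pics/c37.png

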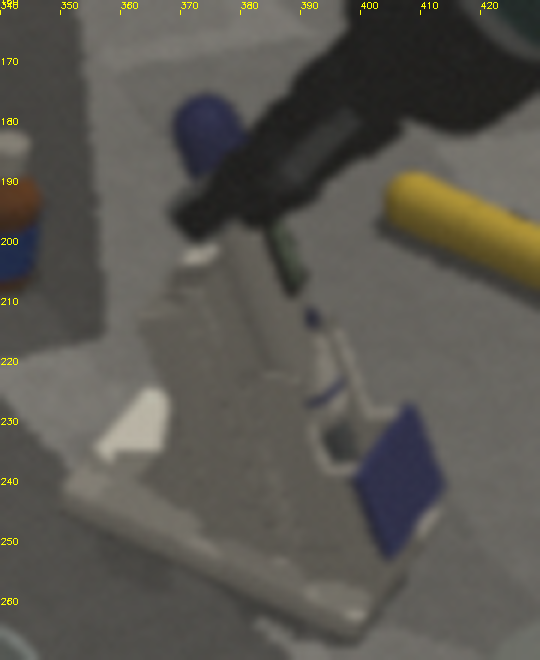

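Contact is about 6.5 N along the axis, within 1 mm of the predicted home position. The head end at (373,176) matches the docked prediction of (371.5,176.7). I ease the load, soften the grip and release gradually.

servo_tool(
  commands=[
    [-0.0003,0,0.0003,0,0,0],
    [-0.0003,0,0.0003,0,0,0],
    [-0.0003,0,0.0003,0,0,0],
  ],
  force=25,
)

```text
time: 21.02
tool_pos: [510.7, 227.4, 146.3]
tool_rot: [-3.136, 0.607, 1.153]
wrist_force: [0.4, 0.5, 3.9]
opening: 23.5
```

servo_tool(
  commands=[
    [0,0,0,0,0,0],
    [0,0,0,0,0,0],
    [0,0,0,0,0,0],
  ],
  fingers=0.03,
)

```text
time: 21.27
tool_pos: [510.6, 227.5, 145.8]
tool_rot: [-3.136, 0.607, 1.153]
wrist_force: [-0.9, 0.7, -0.4]
opening: 29.7
```

servo_tool(
  commands=[
    [0,0,0,0,0,0],
    [0,0,0,0,0,0],
    [0,0,0,0,0,0],
    [0,0,0,0,0,0],
  ],
  fingers=0.05,
)

```text
time: 21.6
tool_pos: [510.6, 227.4, 145.6]
tool_rot: [-3.136, 0.608, 1.153]
wrist_force: [-1.1, 1.1, 0.7]
opening: 50.2
```

```bash
python3 - <<'E'
from h import *
from bench import bot
for n in ("wrist","scene"):
    c=bot.capture(n); cv2.imwrite(f"pics/{n}23.png",c["pixels"][:,:,::-1]); np.savez(f"pics/{n}23.npz",**c)
    if n=="scene": crop(c,340,160,90,110,6,"pics/c38.png")
plan(*dock(0))
E
```

```text
t 21.7 pos [510.6 227.4 145.7] open 49.9 F [-0.7  0.4  0.1] j [ 0.49  0.58  0.09  1.59 -0.36  2.57]
MOVE [-0.0009, 0.0014, -0.0017, -0.17, 0.31, 0.24] len 2 ang 0
```

View pics/c38.png

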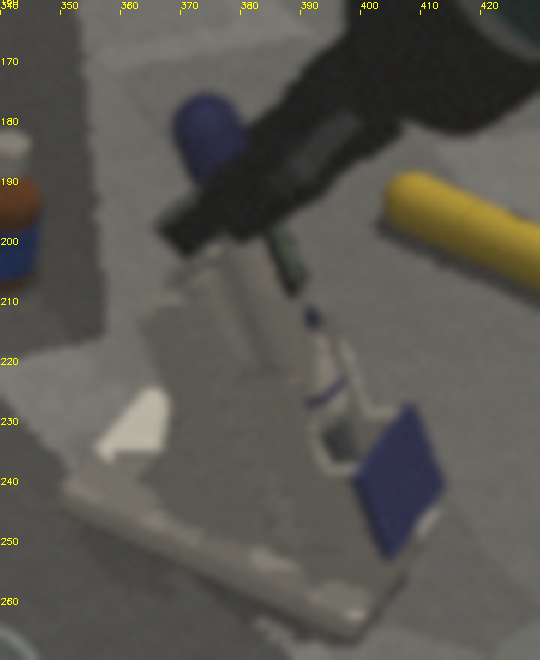

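View pics/wrist23.png

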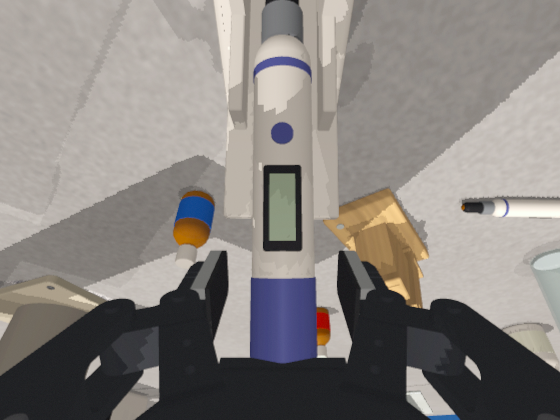

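The tester did not move on release. I retract along the tool axis.

servo_tool(
  commands=[
    [0,0,-0.015,0,0,0],
    [0,0,-0.045,0,0,0],
    [0,0,-0.08,0,0,0],
    [0,0,-0.115,0,0,0],
    [0,0,-0.14,0,0,0],
  ],
  fingers=0.055,
)

```text
time: 22.12
tool_pos: [544.5, 301.4, 263.2]
tool_rot: [-3.138, 0.605, 1.152]
wrist_force: [0.4, 0.7, 0.4]
opening: 55.0
```

servo_tool(
  commands=[
    [0,-0.02,-0.02,0,10,0],
    [0,-0.04,-0.03,0,20,0],
    [0,-0.06,-0.04,0,30,0],
    [0,-0.06,-0.04,0,30,0],
    [0,-0.06,-0.04,0,30,0],
  ],
)

```text
time: 22.53
tool_pos: [497.0, 345.4, 299.1]
tool_rot: [-3.14, 0.076, 1.151]
wrist_force: [-0.7, -0.2, 0.2]
opening: 54.8
```

servo_tool(
  commands=[
    [0,0,0,0,0,0],
    [0,0,0,0,0,0],
    [0,0,0,0,0,0],
  ],
)

```text
time: 22.78
tool_pos: [497.5, 345.6, 298.6]
tool_rot: [-3.14, 0.078, 1.15]
wrist_force: [0.5, 0.2, -0.6]
opening: 55.2
```

```bash
python3 - <<'E'
from h import *
from bench import bot
for n in ("wrist","scene","top"):
    c=bot.capture(n); cv2.imwrite(f"pics/{n}24.png",c["pixels"][:,:,::-1]); np.savez(f"pics/{n}24.npz",**c)
    if n=="scene": crop(c,340,160,90,110,6,"pics/c39.png")
plan(*dock(0))
E
```

```text
t 22.93 pos [497.7 345.9 297.9] open 55.0 F [ 0.3  0.3 -0.1] j [ 0.52  0.27  0.1   1.47 -0.04  2.51]
MOVE [-0.0906, 0.0619, 0.1577, -0.07, -30.01, 0.19] len 192 ang 30
```

View pics/c39.png

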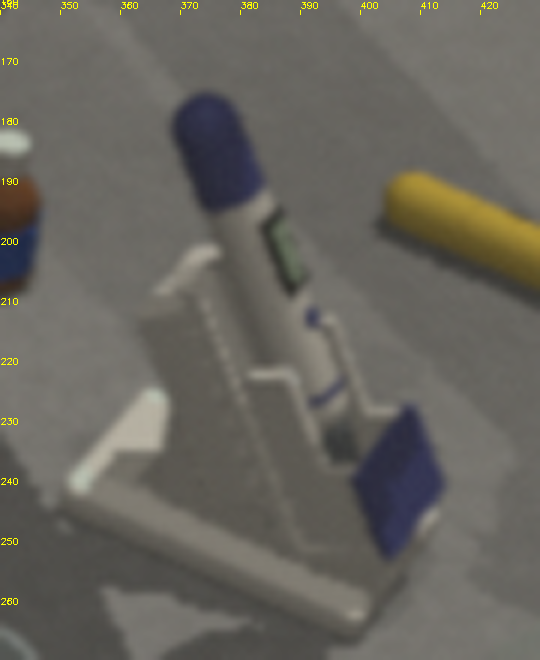

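View pics/scene24.png

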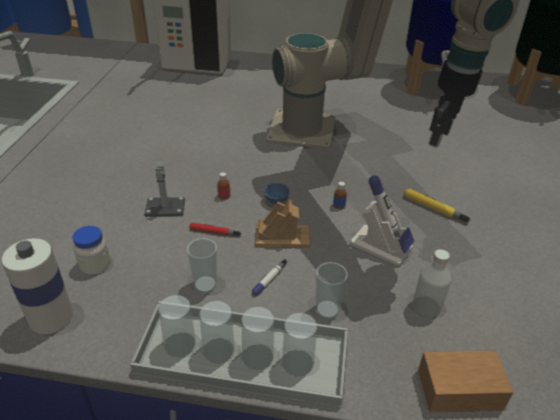

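View pics/top24.png

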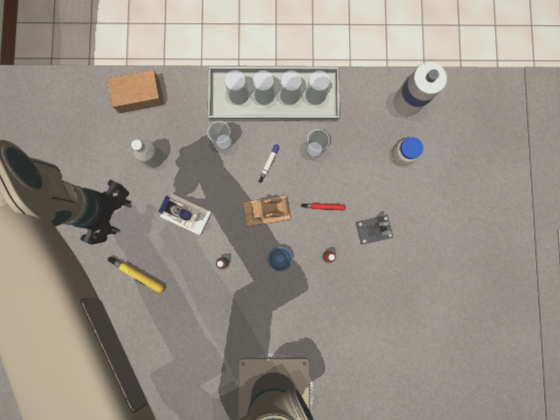

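View pics/wrist24.png

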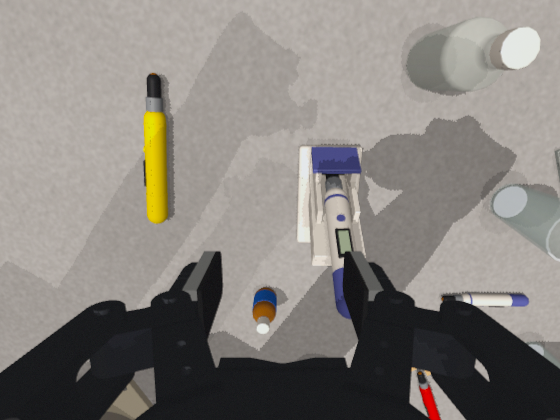

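The tester rests in the dock and everything else stands as before. One last check is the height of the head end, from two views.

```bash
python3 - <<'E'
from h import *
s=load("pics/scene24.npz");t=load("pics/top24.npz");w=load("pics/wrist24.npz")
crop(t,150,185,70,55,10,"pics/c40.png");crop(w,290,130,100,200,3,"pics/c41.png")
hd=np.array([np.cos(1.148),np.sin(1.148),0]);d=.5*hd-np.array([0,0,.866])
for D in ((531.6,266.1),(528.8,264.4)):
  C=np.array([*D,112])-2.5*hd
  for u in (-82,43): print(D,u,C+u*d,[np.round(proj(c,C+u*d)[0],1) for c in (s,t,w)])
E
```

```text
(531.6, 266.1) -82 [513.75142145 226.43038639 183.012     ] [array([373.4, 181.9]), array([186.4, 214.9]), array([353.1, 299.2])]
(531.6, 266.1) 43 [539.39593086 283.42695767  74.762     ] [array([391.3, 227.9]), array([174.8, 208.9]), array([338.5, 195.1])]
(528.8, 264.4) -82 [510.95142145 224.73038639 183.012     ] [array([372.7, 181.2]), array([187., 216.]), array([350.8, 301.7])]
(528.8, 264.4) 43 [536.59593086 281.72695767  74.762     ] [array([390.5, 227. ]), array([175.4, 209.9]), array([336.7, 197.3])]
```

View pics/c40.png

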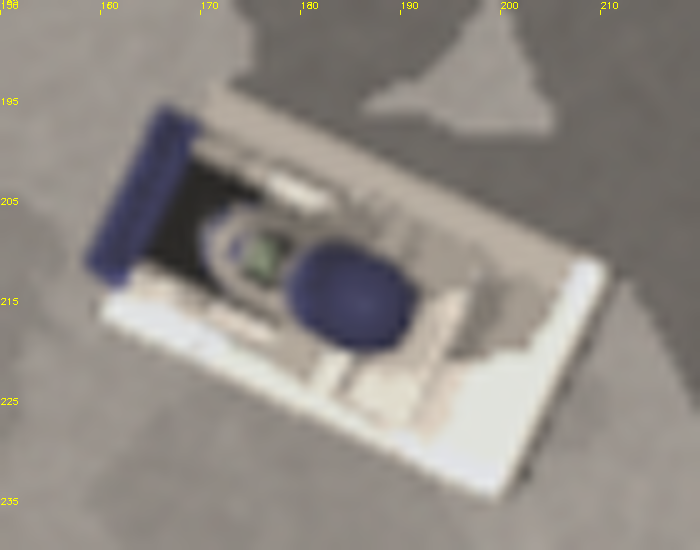

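View pics/c41.png

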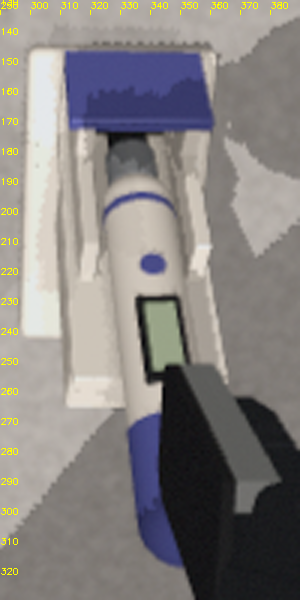

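The head-cap centre is at top (186,214.5) and scene (373.8,181.5). The fully-home predictions are (186.4,214.9) and (373.4,181.9), so both agree within about 1 to 2 mm. I hand the job in.

```bash
python3 -c "
from bench import bot
print(bot.sign_off())"
```

```text
the job is handed in; nothing more can be done
None
```

The pH tester is in the white dock, electrode down and fully home. I handed the job in at about 23 s of the 61 s allowed.

- **Handling:** I gripped the tester on its body at about x = +24 and snapped it level into the clip, where the wrist force stayed within about 6 N. I let go there, took it again by the head half at about x = -58, and slid it down the dock line. It met the floor at about 6.5 N, and I then eased the load and released.
- **Last checks:** The tester did not shift when released. Its head cap is within about 1–2 mm of the fully-home position in both the scene and top views. The other objects look where they were, and the gripper is clear of everything.
- **Disagreements:** The first camera positions for the rest and clip were about 2 mm off what the grasps showed, in both x and y. I applied the same correction to the dock. The wrist and scene fits of the dock also differed from the top view by up to 4 mm. The tester still slid in without touching the sides.

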